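# Set the coffee grinder's burr gap, prove it with the gauge, and load the dose rack

## Task

Get the low bench grinder ready for service: roll the thumbwheel in its deck until the pointer stands at the long black mark on the scale, then check the burr gap by pushing the gauge blade straight down into it until the gauge's shoulders rest on the deck, holding it there for about a second, and put the gauge back fully home in its wooden holder. Stand every steel dose tube upright in a bore of the wooden rack, one to a bore, and leave the other things on the counter alone.

Things in the scene. Friction and masses are not known exactly. Their poses are not given: they have to be found in the camera images.
- wheel_top (a point): Top of the black ribbed thumbwheel (70 mm diameter, 24 mm wide, axis along y) in the grinder's deck; only its top 12 mm stands out, so it is rolled by pressing a fingertip (3 to 15 N) on the rim and stroking along x. About 2 N at the rim turns it; it stays where left. Deck top 90 mm above the counter. Axes are the grinder's: x away from the robot, y left, z up; trim beside the wheel is 2 mm high.
- thumbwheel (a joint): Wheel angle, 0 to 5 rad; grows when the top of the rim is stroked towards the grinder's +x (away from the robot). Moves the pointer 18 mm per rad and opens the burr gap 2.5 mm per rad from 1 mm at 0. The pointer stands at the mark at 3.6 rad; within 0.35 rad counts. Starts between 0 and 1.2.
- pointer_tip (a point): Tip of the small dark pointer on the white scale of the grinder's deck; it slides along the grinder's y, to the left seen from the robot, as the wheel angle grows. The pointer stands 7 mm above the deck. At deck height, 90 mm above the counter.
- mark (a point): The single long black line on the grinder's white scale (4 mm wide, across the pointer's travel) at which the pointer must stand; within 6 mm counts. The fixed steel grinder is 170 mm (x) by 220 mm (y), 90 mm high, its rear 30 mm a housing 102 mm high; its centre is 36 mm in -x and 25 mm in +y of this point.
- gap_mouth (a point): Centre, at deck height (90 mm), of the burr gap when set to the mark: an upright slot in the deck, 50 mm long along the grinder's y, then 10 mm wide in x, 70 mm deep. Its -x face is fixed, its +x face is the moving jaw. Axes as the grinder's.
- gauge_grip (a point): Centre of the gauge's black block handle, 24 mm thick (x), 64 mm wide (y), 45 mm tall; grasped across x. Below it a steel blade 5 mm thick (x), 40 mm wide (y), 60 mm long, centred. The handle's underside, 22.5 mm below this point, forms the shoulders; blade tip 82.5 mm below it. z up. About 160 g. Starts in the holder.
- holder_slot (a point): Centre of the slot's mouth in the top of the fixed wooden gauge holder (70 mm in x by 90 mm in y, 65 mm tall): slot 10 mm wide in x, 50 mm long in y, 62 mm deep. The gauge stands in it with its shoulders on the holder's top. Axes are the holder's.
- bore_1 (a point): Centre of the mouth of one of four upright round bores (51 mm wide, 30 mm deep) in the top of the fixed wooden rack (190 mm square, 45 mm tall; bores 85 mm apart in a square). Axes are the rack's, along its sides. A seated tube's centre is 15 mm above this point.
- bore_2 (a point): Centre of the mouth of one of four upright round bores (51 mm wide, 30 mm deep) in the top of the fixed wooden rack (190 mm square, 45 mm tall; bores 85 mm apart in a square). Axes are the rack's, along its sides. A seated tube's centre is 15 mm above this point.
- bore_3 (a point): Centre of the mouth of one of four upright round bores (51 mm wide, 30 mm deep) in the top of the fixed wooden rack (190 mm square, 45 mm tall; bores 85 mm apart in a square). Axes are the rack's, along its sides. A seated tube's centre is 15 mm above this point.
- bore_4 (a point): Centre of the mouth of one of four upright round bores (51 mm wide, 30 mm deep) in the top of the fixed wooden rack (190 mm square, 45 mm tall; bores 85 mm apart in a square). Axes are the rack's, along its sides. A seated tube's centre is 15 mm above this point.
- tube1_mid (a point): Sealed steel dose tube (plain cylinder, 46 mm diameter, 90 mm tall, black cap, heavy solid foot, 180 g), standing on the counter. The point is its centre, 45 mm above its foot; z is its long axis, up. None if absent: two to four of the four are present. It may be knocked 2 to 4 cm aside.
- tube2_mid (a point): Sealed steel dose tube (plain cylinder, 46 mm diameter, 90 mm tall, black cap, heavy solid foot, 180 g), standing on the counter. The point is its centre, 45 mm above its foot; z is its long axis, up. None if absent: two to four of the four are present. It may be knocked 2 to 4 cm aside.
- tube3_mid (a point): Sealed steel dose tube (plain cylinder, 46 mm diameter, 90 mm tall, black cap, heavy solid foot, 180 g), standing on the counter. The point is its centre, 45 mm above its foot; z is its long axis, up. None if absent: two to four of the four are present. It may be knocked 2 to 4 cm aside.
- tube4_mid (a point): Sealed steel dose tube (plain cylinder, 46 mm diameter, 90 mm tall, black cap, heavy solid foot, 180 g), standing on the counter. The point is its centre, 45 mm above its foot; z is its long axis, up. None if absent: two to four of the four are present. It may be knocked 2 to 4 cm aside.
- jug_mid (a point): Bystander, leave alone: steel milk jug with a handle, 84 mm wide, 100 mm tall. The point is its middle.
- cup1_mid (a point): Bystander, leave alone: white cup with handle, 72 mm wide, 62 mm tall. The point is its middle.
- cup2_mid (a point): Bystander, leave alone: white cup with handle, 72 mm wide, 62 mm tall. The point is its middle.
- tamper_mid (a point): Bystander, leave alone: aluminium tamper, 56 mm wide, 85 mm tall. The point is its middle.
- beans_mid (a point): Bystander, leave alone: glass jar, 80 mm wide, 120 mm tall. The point is its middle.
- brush_mid (a point): Bystander, leave alone: brush lying flat, 170 mm long. The point is its middle.
- shaker_mid (a point): Bystander, leave alone: aluminium shaker, 54 mm wide, 100 mm tall. The point is its middle.
There are look-alikes about, which are no part of the job. Leave any pink look-alike of the part that bears tube2_mid alone. What is shaped like the part that bears tube1_mid but turquoise is not meant.

How it is judged:
By the outcome, as a careful person would: the job done as asked, in the order asked, and still so for the second after the job is handed in, with the robot touching nothing.
Of tube1, tube2, tube3, tube4 only 2 to 4 are there at a start; the rules pass over those that are not, and their reading is None.
At some moment in a run one of tube1, tube2, tube3, tube4 may be knocked a few centimetres aside while the robot is not near it.
It also fails if it takes over 210 s, if anything falls off the work surface, if the arm or the gripper's body presses on something with over 40 N, if the wrist force passes 120 N, or if a joint passes its speed limit or range.

## Robot

A 6-joint arm with a two-finger parallel gripper is mounted at the origin on the work surface. World frame = base frame: x ahead of the robot, y to its left, z up, the work surface at z = 0. Lengths are in mm, angles in rad, forces in N, time in s.
With the tool pointing down it reaches from about 375 to 750 mm from the base axis. Payload 9 kg.
Tool frame: the origin (TCP) lies midway between the tips of the shut fingers; the grasp point (between the pads) lies 19 mm behind it; y points along the fingers, x is the direction in which the jaws open and shut, and the axes are right-handed (so a half turn about y gives the same grasp; the last joint's range is limited). The gripper opens to 85 mm and grips with 20 to 120 N. Pads are 22 mm wide; open, the fingers measure 114 mm over their backs; the gripper's body (76 mm by 85 mm) begins 54 mm behind the grasp point. The pads swing forward as they close: fully open they stand 13 mm farther back than shut.
Start: joints at [-0.218, 0.104, 0.097, 1.564, 0, 1.353], TCP at [600.031, 0.003, 231.331] pointing down, gripper open.
Joint ranges: [-2.99, 2.99], [-0.84, 1.86], [-1.1, 1.16], [-1.84, 2.11], [-1.51, 1.56], [-3.14, 3.14]. Speed limits (rad/s): [2.22, 2.22, 2.57, 3.14, 3.14, 3.14].

## Interface

Orientations are given as a rotation vector (axis times angle).
In Python, from bench import bot gives the robot as it stands.
- The arm moves only by the tool servo_tool, never from a script. Its argument "moves" is a list of rows, each a list of 2 entries, a list of its own where there are three numbers: the shift along the tool's x, y, z in m, then the turn about the tool's y in degrees. A call has 1 to 8 rows; each row shifts and turns the commanded pose from where the row before left it, along the tool's axes as they then stand; what a row does not reach is not made up. A row lasts 1/12 s, in which the tool goes at most 41.7 mm and 7.16 degrees, less where a joint would pass 70% of its speed; a pose out of reach is approached as far as the arm can. A call is refused whole if a number of a shift passes 0.0417 or a number of a turn 7.16, either way. A call with a gripper value outside its range is refused whole. "claw" is the opening, from 0 (shut) to 1 (fully open), set as the call begins (left out, the last holds). The fingers move at their own pace and stop on an object; "force" is the grip in N (left out, the last holds). Time passes only in rows, so rows that do not move let the fingers close. It gives the time, the measured TCP pose, the force and the opening at its end, in the units of the state.
- bot.observe(): the state, without advancing time (a new reading comes with each control period).
- bot.read_camera(name): name is "scene" or "side" or "wrist"; returns a dict with "pixels" (384x512x3 uint8, red, green, blue), "K" (3x3 intrinsics, pixels), "k1" (the pictures are not rectified: a ray, as slopes to the right and down, at radius r is drawn at 1 + k1 r^2 times it, then the intrinsics apply), "origin" and "attitude" of the camera in the world; the wrist camera has in their place "hand_eye" (4x4, takes a point from camera to tool coordinates, whose origin is the TCP and whose axes are the tool frame's). Camera axes: x right, y down, z forward; pixel columns grow to the right and rows downward; lengths in mm; the calibration is good to about 2 mm. A picture is of the moment at which its call begins: read the wrist's pose just before it. There is no depth.
- bot.job_done(): hands the job in, once; it reports no verdict.
Trained networks look in a picture, given as the dict that the camera call returned (one of the last four; its "shot" number tells which), for a name from the list of things; names that differ only in an ending like _2 or _b are one class to them, and where a whole thing is asked for, a point or a joint stands for the part that bears it (a point fixed in the world has none). Each returns a list of dicts, best first, with "p" (0 to 1); they miss things now and then, are a little off and sometimes report something else, mostly with a low value. They report only what shows in the picture. A call takes as long as a camera call. They do not tell look-alikes from the thing itself.
- bot.find_in(thing, picture): "bbox" ([centre column, centre row, width, height] in pixels, round what is visible of it).
The state is a dict: "clock": time; "joints": joint angles; "qvel": joint speeds; "tau": joint torques, N m; "position": TCP position; "orientation": TCP orientation; "wrist_force": force on the tool from outside, world axes, zero at the start; "wrist_torque": the same for the moment, N m; "finger_gap": finger opening in mm.
Only numpy, scipy, OpenCV 4.12 (cv2) and the standard library are available. Lean on these libraries where they do the work, as an engineer would, in place of code of your own. Each camera call takes 0.05 s, during which the arm holds its last target.

## Working session

There is one attempt and no reset: what is moved stays moved. The work goes in short steps, Python scripts to look and compute and a tool call to move; the robot and the scene stay as the last step left them, time stands still between calls to the robot, and variables do not carry over. Pictures are saved under pics/ and viewed, and the job is handed in when it is done.

Besides the shell and the picture viewer there is one more tool, called as a command line: name --argument value ..., lists and objects as JSON in quotes. servo_tool: Moves the arm, as the interface text tells. Its arguments: {"type":"object","properties":{"moves":{"type":"array"},"claw":{"type":"number"},"force":{"type":"number"}},"required":["moves"]}

```bash
ls; mkdir -p pics; python3 - <<'E'
from bench import bot
import cv2
print(bot.observe())
for n in ["scene","side","wrist"]:
    p=bot.read_camera(n)
    print(n,{k:v for k,v in p.items() if k!="pixels"})
    cv2.imwrite(f"pics/{n}0.png",cv2.resize(p["pixels"][:,:,::-1],(800,600),interpolation=cv2.INTER_CUBIC))
E
```

```text
pics
{'clock': 0.0, 'joints': array([-2.17717783e-01,  1.04693220e-01,  9.64550080e-02,  1.56385617e+00,
       -1.53616637e-06,  1.35309587e+00]), 'qvel': array([-0.0013983 ,  0.0001365 , -0.00021359,  0.00208122, -0.00111399,
       -0.00029664]), 'tau': array([ 7.03431251e-04, -5.56934094e+01,  5.03644359e+01,  1.70058967e-02,
       -2.22691165e-04, -8.28643181e-07]), 'position': array([5.99680963e+02, 6.89666880e-02, 2.30518013e+02]), 'orientation': array([-1.57051723e+00,  1.00924814e-03,  9.82040123e-04]), 'wrist_force': array([ 0.10274654,  0.03289709, -0.60840133]), 'wrist_torque': array([-0.00172415,  0.02794454,  0.00537102]), 'finger_gap': 85.1909058332277}
scene {'K': array([[396.75047165,   0.        , 251.50243482],
       [  0.        , 396.75047165, 197.04999647],
       [  0.        ,   0.        ,   1.        ]]), 'k1': -0.04340152641704712, 'origin': array([1630.85457205,  154.11394347,  787.09609739]), 'attitude': array([-1.51170901, -1.70820539,  0.97086365]), 'shot': 1}
side {'K': array([[431.6080254 ,   0.        , 262.09186032],
       [  0.        , 431.6080254 , 197.28849946],
       [  0.        ,   0.        ,   1.        ]]), 'k1': -0.052937688989103136, 'origin': array([   17.18889214, -1024.90950847,   952.43197969]), 'attitude': array([-2.17487487,  0.51598684, -0.24951303]), 'shot': 2}
wrist {'K': array([[285.5554848 ,   0.        , 257.63053626],
       [  0.        , 285.5554848 , 194.02723309],
       [  0.        ,   0.        ,   1.        ]]), 'k1': -0.03789040276879892, 'hand_eye': array([[ 9.99999973e-01,  1.82678179e-04, -1.44504865e-04,
        -3.32941324e-01],
       [ 1.95261799e-04, -3.19240937e-01,  9.47673565e-01,
        -1.42158361e+02],
       [ 1.26987413e-04, -9.47673568e-01, -3.19240964e-01,
         8.26671893e+01],
       [ 0.00000000e+00,  0.00000000e+00,  0.00000000e+00,
         1.00000000e+00]]), 'shot': 3}
```

View pics/scene0.png

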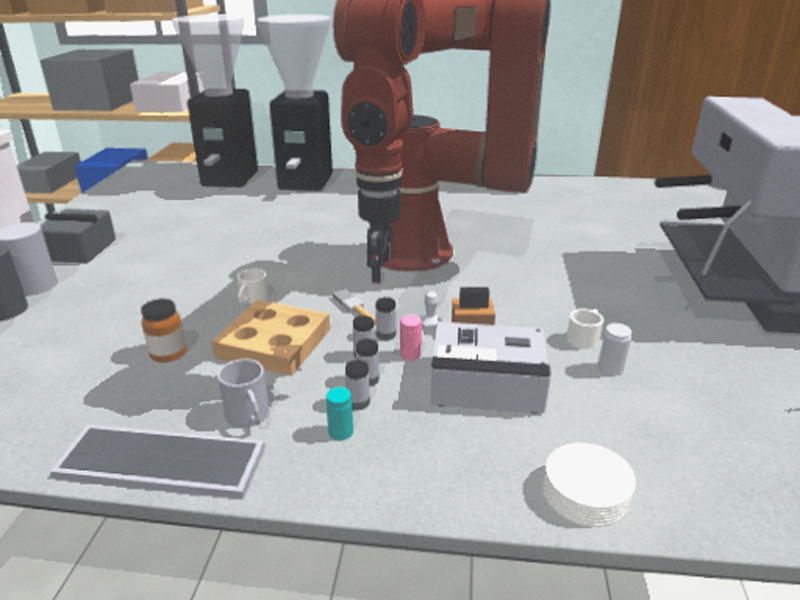

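View pics/side0.png

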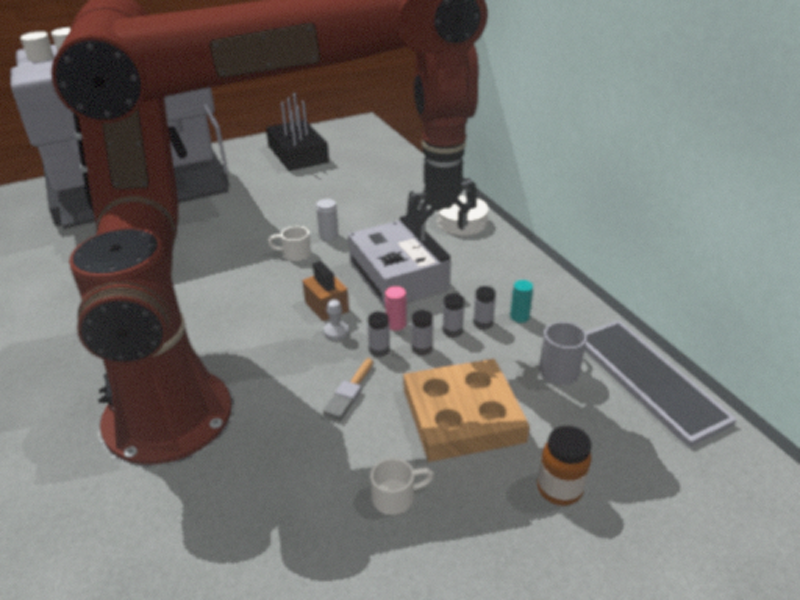

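View pics/wrist0.png

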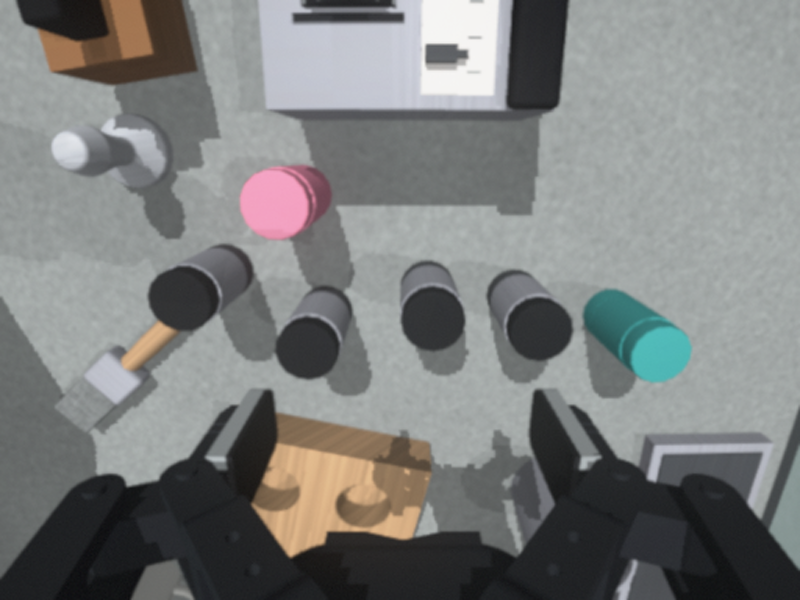

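```bash
cat > h.py <<'E'
from bench import bot
import cv2, numpy as np
from scipy.spatial.transform import Rotation as R
def snap(n):
    o=bot.observe(); p=bot.read_camera(n); p["obs"]=o
    if n=="wrist":
        T=np.eye(4);T[:3,:3]=R.from_rotvec(o["orientation"]).as_matrix();T[:3,3]=o["position"]
        C=T@p["hand_eye"]; p["C"]=C
    else:
        C=np.eye(4);C[:3,:3]=R.from_rotvec(p["attitude"]).as_matrix();C[:3,3]=p["origin"];p["C"]=C
    return p
def p2w(p,u,v,z):
    x=cv2.undistortPoints(np.array([[[u,v]]],float),p["K"],np.array([p["k1"],0,0,0,0.]))[0,0]
    d=p["C"][:3,:3]@np.array([x[0],x[1],1]); o=p["C"][:3,3]
    return o+d*(z-o[2])/d[2]
def w2p(p,X):
    Ci=np.linalg.inv(p["C"])
    rv=cv2.Rodrigues(Ci[:3,:3])[0]
    return cv2.projectPoints(np.array([X],float),rv,Ci[:3,3],p["K"],np.array([p["k1"],0,0,0,0.]))[0][0,0]
def save(p,name,box=None,s=None):
    im=np.ascontiguousarray(p["pixels"][:,:,::-1])
    if box: im=im[box[1]:box[3],box[0]:box[2]]
    s=s or min(800/im.shape[1],600/im.shape[0])
    cv2.imwrite("pics/%s.png"%name,cv2.resize(im,None,fx=s,fy=s,interpolation=cv2.INTER_CUBIC))
def st():
    o=bot.observe(); print("t %.2f"%o["clock"],"pos",o["position"].round(1),"rv",o["orientation"].round(3),"F",o["wrist_force"].round(1),"gap",o["finger_gap"].round(1))
E
python3 - <<'E'
from h import *
Z=dict(wheel_top=102,pointer_tip=97,mark=90,gap_mouth=90,gauge_grip=87.5,holder_slot=65,bore_1=45,tube1_mid=45,jug_mid=50,cup1_mid=31,tamper_mid=42,beans_mid=60,brush_mid=10,shaker_mid=50)
for n in ["scene","side","wrist"]:
    p=snap(n)
    for t,z in Z.items():
        for d in bot.find_in(t,p):
            if d["p"]<.3: continue
            b=d["bbox"]; print(n,t,round(d["p"],2),np.round(b,0),p2w(p,b[0],b[1],z).round(0)[:2])
E
```

```text
scene wheel_top 0.71 [391. 223.  21.  34.] [599. 451.]
scene wheel_top 0.65 [312. 234.  83.  52.] [683. 212.]
scene mark 0.57 [314. 235.  77.  59.] [673. 219.]
scene gap_mouth 0.92 [314. 237.  75.  55.] [680. 218.]
scene gap_mouth 0.37 [237. 231.  17.  33.] [679. -11.]
scene gauge_grip 0.51 [303. 191.  19.  10.] [410. 183.]
scene holder_slot 0.68 [375. 212.  19.  22.] [484. 423.]
scene holder_slot 0.55 [303. 200.  27.  17.] [438. 186.]
scene bore_1 0.81 [174. 218.  74.  47.] [ 570. -243.]
scene bore_1 0.38 [247. 203.  18.  27.] [448. -12.]
scene tube1_mid 0.68 [229. 245.  16.  30.] [691. -35.]
scene tube1_mid 0.66 [217. 265.  16.  33.] [788. -51.]
scene jug_mid 0.76 [156. 249.  36.  42.] [ 745. -245.]
scene cup1_mid 0.76 [161. 183.  20.  22.] [ 311. -375.]
scene tamper_mid 0.64 [314. 236.  78.  59.] [609. 222.]
scene tamper_mid 0.51 [276. 200.   9.  29.] [411.  90.]
scene beans_mid 0.69 [234. 216.  13.  21.] [557. -39.]
scene beans_mid 0.68 [106. 213.  30.  35.] [ 588. -471.]
scene beans_mid 0.5 [312. 236.  78.  55.] [633. 216.]
scene brush_mid 0.65 [228. 246.  15.  28.] [652. -45.]

[... 1150 characters left out ...]
ark 0.94 [265.  39. 197.  78.] [606. 133.]
wrist gap_mouth 0.78 [264.  40. 200.  78.] [605. 133.]
wrist gauge_grip 0.98 [38. 14. 62. 27.] [402. 158.]
wrist holder_slot 0.85 [ 75.  28. 100.  51.] [421. 150.]
wrist bore_1 0.72 [220. 310. 119.  89.] [ 546. -201.]
wrist tube1_mid 0.88 [406. 213.  70.  63.] [786. -53.]
wrist tube1_mid 0.81 [336. 202.  54.  61.] [696. -38.]
wrist tube1_mid 0.36 [102. 371.  40.  21.] [ 352. -325.]
wrist jug_mid 0.68 [367. 332.  81.  79.] [ 759. -237.]
wrist jug_mid 0.64 [337. 203.  53.  58.] [696. -38.]
wrist cup1_mid 0.81 [102. 371.  40.  26.] [ 342. -343.]
wrist tamper_mid 0.86 [72. 97. 81. 45.] [392.  85.]
wrist brush_mid 0.58 [ 74. 242.  76.  69.] [ 333. -113.]
```

servo_tool --moves '[[[-0.01,0,0.04],0],[[-0.01,0,0.04],0],[[-0.01,0,0.04],0],[[-0.01,0,0.03],0],[[0,0,0.02],0],[[0,0,0],0],[[0,0,0],0]]' --claw 1

```text
clock: 2.98
position: [559.8, 170.9, 231.3]
orientation: [-1.571, -0.002, 0.002]
wrist_force: [0.1, -0.9, -0.1]
finger_gap: 85.4
```

```bash
python3 - <<'E'
from h import *
st(); p=snap("wrist"); save(p,"w1")
Z=dict(wheel_top=102,pointer_tip=97,mark=90,gap_mouth=90,gauge_grip=87.5,holder_slot=65)
for t,z in Z.items():
        for d in bot.find_in(t,p):
            if d["p"]<.3: continue
            b=d["bbox"]; print(t,round(d["p"],2),np.round(b,0),p2w(p,b[0],b[1],z).round(0)[:2])
E
```

```text
Traceback (most recent call last):
  File "h.py", line 26, in st
    o=bot.observe(); print("t %.2f"%o["clock"],"pos",o["position"].round(1),"rv",o["orientation"].round(3),"F",o["wrist_force"].round(1),"gap",o["finger_gap"].round(1))
                                                                                                                                               ^^^^^^^^^^^^^^^^^^^^^
AttributeError: 'float' object has no attribute 'round'
```

```bash
sed -i 's/o\["finger_gap"\].round(1)/round(o["finger_gap"],1)/' h.py; python3 - <<'E'
from h import *
st(); p=snap("wrist"); save(p,"w1")
Z=dict(wheel_top=102,pointer_tip=97,mark=90,gap_mouth=90,gauge_grip=87.5,holder_slot=65)
for t,z in Z.items():
        for d in bot.find_in(t,p):
            if d["p"]<.3: continue
            b=d["bbox"]; print(t,round(d["p"],2),np.round(b,0),p2w(p,b[0],b[1],z).round(0)[:2])
E
```

```text
t 2.98 pos [559.8 170.9 231.3] rv [-1.571 -0.002  0.002] F [ 0.1 -0.9 -0.1] gap 85.4
wheel_top 0.71 [237. 315.  31.  60.] [535.  12.]
wheel_top 0.63 [312. 124. 197. 230.] [610. 231.]
pointer_tip 0.45 [316. 211.  25.  12.] [621. 142.]
mark 0.7 [121. 159.  99.  86.] [421. 196.]
mark 0.62 [312. 125. 194. 233.] [613. 229.]
gap_mouth 0.72 [312. 127. 195. 230.] [612. 227.]
gauge_grip 0.62 [104. 170.  60.  67.] [400. 184.]
holder_slot 0.97 [120. 160.  97.  80.] [408. 189.]
holder_slot 0.57 [179. 301.  36.  70.] [457.   1.]
```

View pics/w1.png

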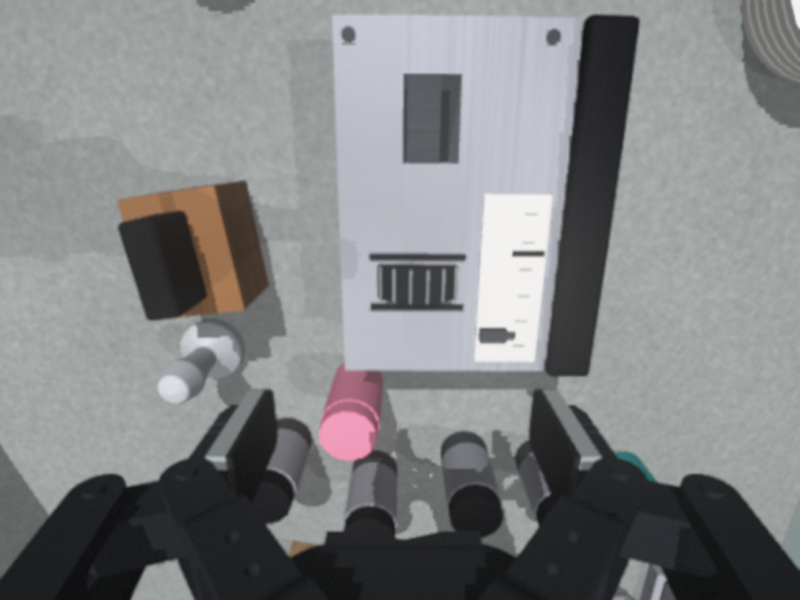

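```bash
python3 - <<'E'
from h import *
p=snap("wrist"); save(p,"w1z",(210,5,420,245),2.5)
def q(n,u,v,z): print(n,p2w(p,u/1.5625,v/1.5625,z).round(1))
q("c NL",333,15,90);q("c SL",345,370,90);q("SR corner front",548,371,90)
q("mark L",512,253,90);q("mark R",545,253,90);q("tip",514,335,97)
for n,a in dict(wl=(378,284),wr=(457,284)).items(): q(n,*a,95)
q("wheel",417,284,102);q("trim top",417,257,92);q("trim bot",417,306,92)
for a in [(403,75),(461,75),(403,163),(461,163),(440,163),(450,163)]: q("gap",*a,90)
for a in [(120,222),(183,212),(148,319),(205,300)]: q("handle",*a,110)
for a in [(118,200),(216,186),(238,308)]: q("holder",*a,65)
E
```

```text
c NL [521.2 326.2  90. ]
c SL [519.1 106.5  90. ]
SR corner front [663.1 105.4  90. ]
mark L [630.8 190.5  90. ]
mark R [652.3 190.6  90. ]
tip [634.7 136.   97. ]
wl [543.9 171.2  95. ]
wr [595.2 171.1  95. ]
wheel [569.  173.2 102. ]
trim top [569.2 188.3  92. ]
trim bot [569.5 155.   92. ]
gap [560.3 295.2  90. ]
gap [593.8 295.2  90. ]
gap [560.2 246.3  90. ]
gap [595.5 246.3  90. ]
gap [582.8 246.3  90. ]
gap [588.8 246.3  90. ]
handle [391.3 214.4 110. ]
handle [430.6 219.9 110. ]
handle [397.2 152.6 110. ]
handle [436.1 165.3 110. ]
holder [364.1 223.1  65. ]
holder [433.8 231.6  65. ]
holder [438.7 144.3  65. ]
```

View pics/w1z.png

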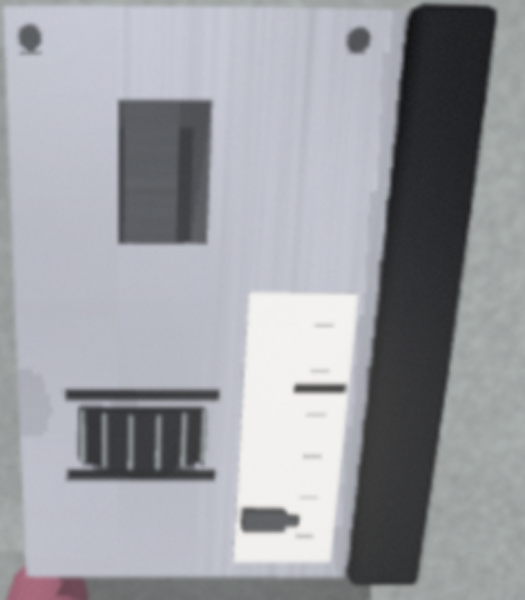

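servo_tool --moves '[[[-0.004,0.03,0.001],0],[[-0.004,0.03,0.001],0],[[0,0.03,0],0],[[0,0.02,0],0],[[0,0.01,0],0],[[0,0,0],0],[[0,0,0],0],[[0,0,0],0]]' --claw 0

```text
clock: 4.05
position: [553.2, 172.0, 113.3]
orientation: [-1.571, -0.002, -0.002]
wrist_force: [0.3, -0.3, -0.4]
finger_gap: 0.3
```

```bash
python3 - <<'E'
from h import *
st(); p=snap("wrist"); save(p,"w2")
E
```

```text
t 4.05 pos [553.2 172.  113.3] rv [-1.571 -0.002 -0.002] F [ 0.3 -0.3 -0.4] gap 0.3
```

View pics/w2.png

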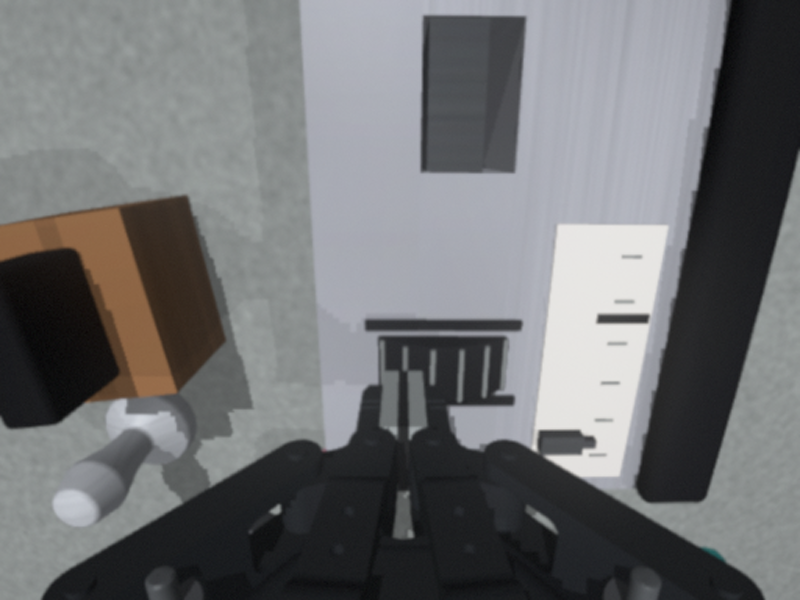

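servo_tool --moves '[[[0,0.008,0],0],[[0,0.002,0],0],[[0,0,0],0],[[0,0,0],0]]'

```text
clock: 4.43
position: [551.9, 172.0, 101.2]
orientation: [-1.571, 0.0, 0.0]
wrist_force: [0.4, -1.0, 0.2]
finger_gap: -0.0
```

servo_tool --moves '[[[0,0.002,0],0],[[0,0,0],0],[[0,0,0],0]]'

```text
clock: 4.68
position: [552.3, 172.1, 100.2]
orientation: [-1.571, -0.001, -0.001]
wrist_force: [-2.5, -0.0, 5.5]
finger_gap: -0.1
```

servo_tool --moves '[[[0.004,0,0],0],[[0.005,0,0],0],[[0.005,0,0],0],[[0.005,0,0],0],[[0.005,0,0],0],[[0.005,0,0],0],[[0.005,0,0],0],[[0,0,0],0]]'

```text
clock: 5.35
position: [587.2, 171.9, 99.7]
orientation: [-1.571, -0.001, -0.001]
wrist_force: [3.6, -0.9, 4.3]
finger_gap: 0.1
```

```bash
python3 - <<'E'
from h import *
st(); p=snap("wrist"); save(p,"w3")
E
```

```text
t 5.35 pos [587.2 171.9  99.7] rv [-1.571e+00 -1.000e-03 -1.000e-03] F [ 3.6 -0.9  4.3] gap 0.1
```

View pics/w3.png

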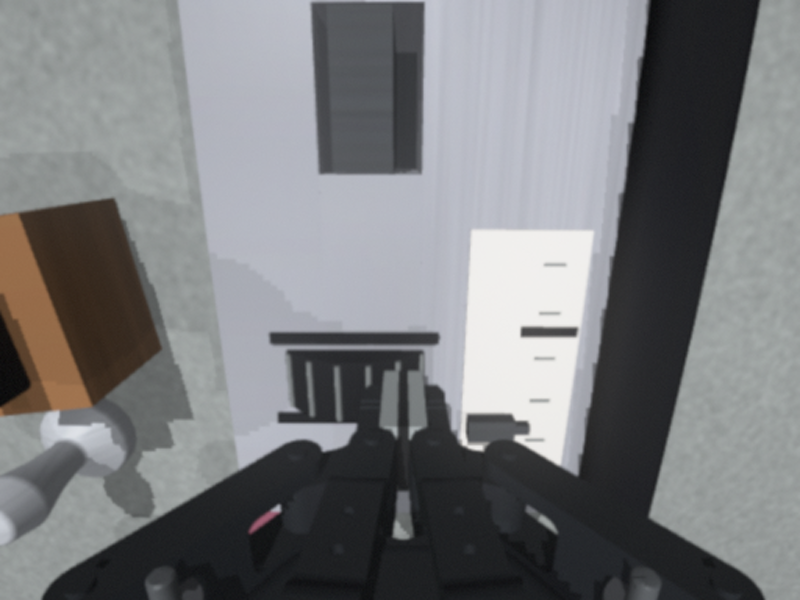

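```bash
python3 - <<'E'
from h import *
p=snap("wrist")
a=p2w(p,520/1.5625,428/1.5625,97);b=p2w(p,549/1.5625,332/1.5625,90);print(a,b,(b-a)[1]/18)
E
```

```text
[631.51217051 155.52400395  97.        ] [640.84268123 192.1313217   90.        ] 2.0337398752009963
```

servo_tool --moves '[[[0,-0.009,0],0],[[-0.017,0,0],0],[[-0.018,0,0],0],[[0,0.004,0],0],[[0,0.005,0],0],[[0,0,0],0],[[0,0,0],0]]'

```text
clock: 6.03
position: [550.7, 172.2, 99.5]
orientation: [-1.57, 0.001, 0.001]
wrist_force: [-4.6, 0.4, 6.5]
finger_gap: -0.0
```

servo_tool --moves '[[[0.005,0,0],0],[[0.005,0,0],0],[[0.005,0,0],0],[[0.005,0,0],0],[[0.005,0,0],0],[[0.005,0,0],0],[[0.005,0,0],0],[[0,0,0],0]]'

```text
clock: 6.7
position: [587.5, 172.0, 99.5]
orientation: [-1.57, -0.001, -0.001]
wrist_force: [3.0, 0.7, 5.3]
finger_gap: -0.3
```

```bash
python3 - <<'E'
from h import *
st(); p=snap("wrist"); save(p,"w4")
E
```

```text
t 6.70 pos [587.5 172.   99.5] rv [-1.57e+00 -1.00e-03 -1.00e-03] F [3.  0.7 5.3] gap -0.3
```

View pics/w4.png

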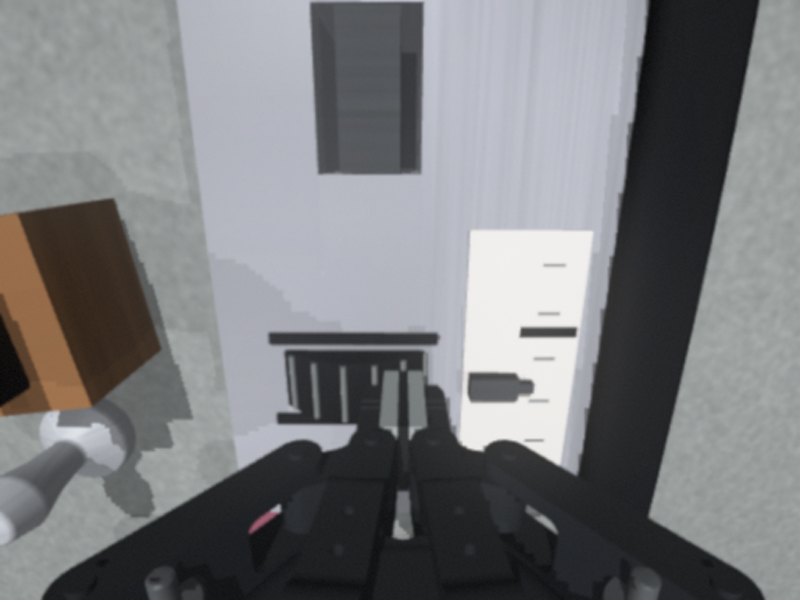

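servo_tool --moves '[[[0,-0.009,0],0],[[-0.017,0,0],0],[[-0.018,0,0],0],[[0,0.004,0],0],[[0,0.005,0],0],[[0,0,0],0],[[0,0,0],0]]'

```text
clock: 7.33
position: [550.8, 172.1, 99.5]
orientation: [-1.571, 0.001, 0.001]
wrist_force: [-4.7, 1.1, 6.9]
finger_gap: -0.1
```

servo_tool --moves '[[[0.005,0,0],0],[[0.005,0,0],0],[[0.005,0,0],0],[[0.005,0,0],0],[[0.005,0,0],0],[[0.005,0,0],0],[[0.005,0,0],0],[[0,0,0],0]]'

```text
clock: 8.0
position: [587.5, 171.9, 99.5]
orientation: [-1.571, -0.001, -0.001]
wrist_force: [3.6, 1.0, 6.1]
finger_gap: -0.2
```

servo_tool --moves '[[[0,-0.03,0],0],[[0,-0.04,0],0],[[-0.025,-0.04,0],0],[[-0.025,-0.02,0],0],[[-0.02,0,0],0],[[0,0,0],0],[[0,0,0],0]]' --claw 1

```text
clock: 8.58
position: [518.6, 172.1, 224.5]
orientation: [-1.571, -0.0, 0.0]
wrist_force: [0.1, -0.3, -0.5]
finger_gap: 83.2
```

```bash
python3 - <<'E'
from h import *
st(); p=snap("wrist"); save(p,"w5")
E
```

```text
t 8.58 pos [518.6 172.1 224.5] rv [-1.571 -0.     0.   ] F [ 0.1 -0.3 -0.5] gap 83.2
```

View pics/w5.png

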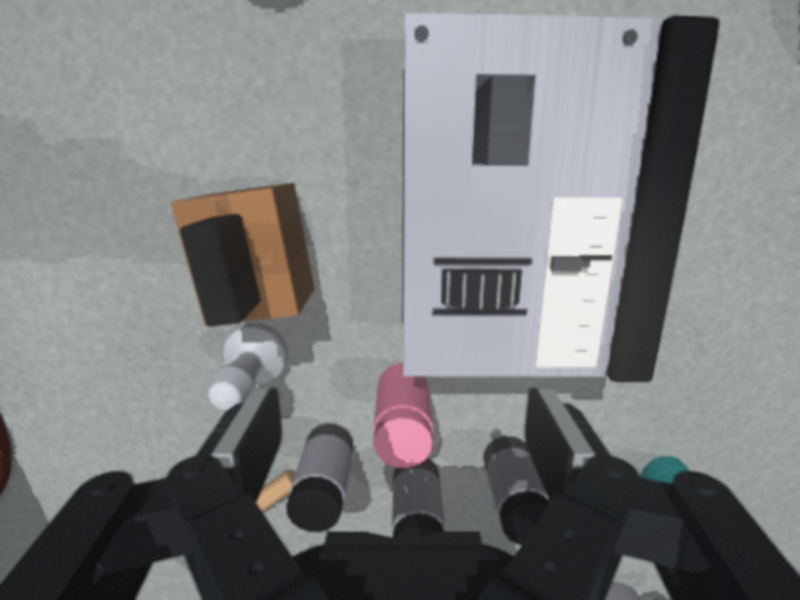

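```bash
python3 - <<'E'
from h import *
p=snap("wrist"); save(p,"w5z",(260,30,420,240),2.8); save(p,"w5h",(100,105,215,225),5)
E
```

```text
(no output)
```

View pics/w5z.png

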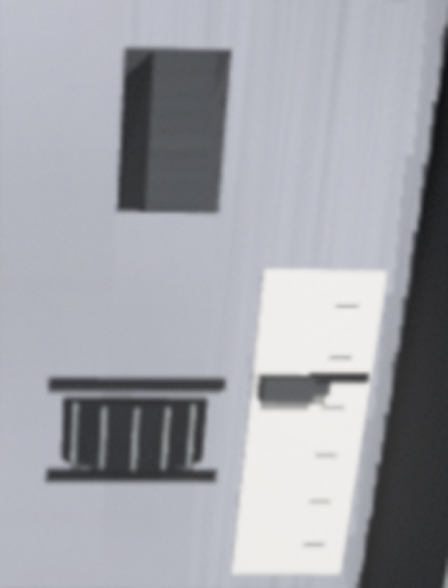

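View pics/w5h.png

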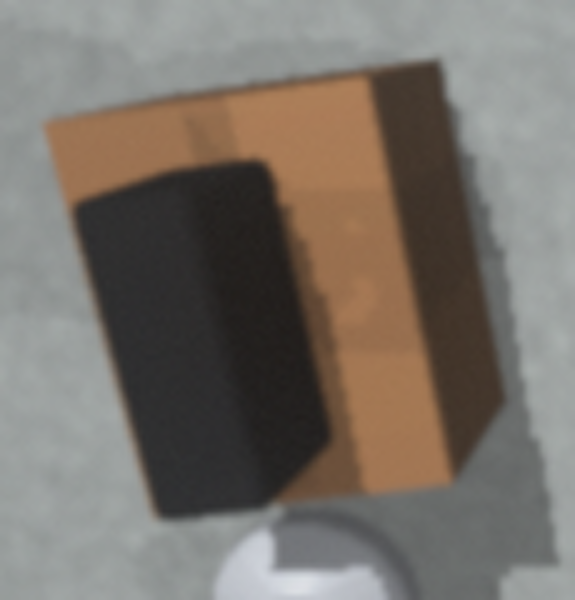

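```bash
python3 - <<'E'
from h import *
p=snap("wrist")
f=lambda u,v,z,s=2.8,o=(260,30):p2w(p,o[0]+u/s,o[1]+v/s,z).round(1)
print("tip",f(325,387,97),"tipbody",f(290,376,97),f(290,402,97),"mark",f(340,377,90))
for a in [(125,50),(231,50),(118,211),(218,211),(154,55),(148,211)]: print("gap",f(*a,90))
print("gap face", f(133,130,90)) 
g=lambda u,v,z:f(u,v,z,5,(100,105))
# handle top corners z=110, bottom z=65
for a in [(75,210),(185,172),(155,518),(268,508)]: print("htop",g(*a,110))
for a in [(45,125),(370,75),(453,485)]: print("holder",g(*a,65))
print("slot",g(187,110,65),g(232,100,65))
for a in [(330,440),(270,165)]: print("hbot?",g(*a,65))
E
```

```text
tip [633.6 190.4  97. ] tipbody [620.9 194.2  97. ] [621.9 185.   97. ] mark [641.5 192.4  90. ]
gap [559.9 297.   90. ]
gap [593.3 297.2  90. ]
gap [559.9 248.3  90. ]
gap [593.1 248.4  90. ]
gap [569.1 295.6  90. ]
gap [569.8 248.3  90. ]
gap face [563.6 273.4  90. ]
htop [389.5 213.2 110. ]
htop [410.6 219.9 110. ]
htop [395.8 153.4 110. ]
htop [418.2 155.5 110. ]
holder [363.1 223.8  65. ]
holder [432.6 233.5  65. ]
holder [443.2 143.7  65. ]
slot [393.6 226.6  65. ] [403.3 228.6  65. ]
hbot? [416.4 154.3  65. ]
hbot? [409.8 215.2  65. ]
```

servo_tool --moves '[[[-0.04,0,0.004],0],[[-0.04,0,0.004],0],[[-0.034,0,0.004],0],[[0,0,0],-3.4],[[0,0,0],-3.4],[[0,0.04,0],0],[[0,0,0],0],[[0,0,0],0]]' --claw 1

```text
clock: 9.4
position: [403.7, 183.7, 182.9]
orientation: [-1.569, -0.089, 0.096]
wrist_force: [0.3, 0.1, 1.1]
finger_gap: 85.2
```

```bash
python3 - <<'E'
from h import *
st(); p=snap("wrist"); save(p,"w6")
E
```

```text
t 9.40 pos [403.7 183.7 182.9] rv [-1.569 -0.089  0.096] F [0.3 0.1 1.1] gap 85.2
```

View pics/w6.png

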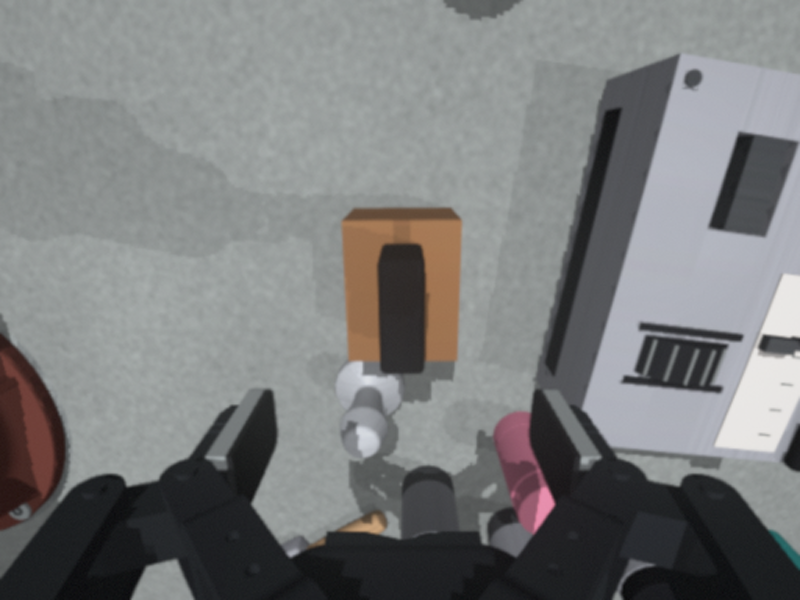

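```bash
python3 - <<'E'
from h import *
p=snap("wrist")
f=lambda u,v,z:p2w(p,u/1.5625,v/1.5625,z).round(1)
print("tamper base",f(368,385,5),"top",f(362,438,80))
# handle top outline
for a in [(381,280),(424,280),(380,372),(424,372),(383,247),(420,247)]: print("h",f(*a,110), f(*a,65))
for a in [(343,221),(461,221),(349,361),(458,361)]: print("hold",f(*a,65))
print("tip rear tubes")
E
```

```text
tamper base [387.8  85.1   5. ] top [389.2  87.9  80. ]
h [391.1 204.3 110. ] [390.3 191.5  65. ]
h [412.7 206.9 110. ] [416.3 194.6  65. ]
h [395.9 152.8 110. ] [396.1 129.3  65. ]
h [419.6 155.6 110. ] [424.7 132.8  65. ]
h [390.4 221.2 110. ] [389.4 211.9  65. ]
h [408.5 223.4 110. ] [411.3 214.5  65. ]
hold [364.6 224.5  65. ]
hold [433.1 232.7  65. ]
hold [375.3 134.8  65. ]
hold [445.5 143.2  65. ]
tip rear tubes
```

servo_tool --moves '[[[0,0.03,0.001],0],[[0,0.03,0],0],[[0,0.03,0],0],[[0,0.02,0],0],[[0,0,0],0],[[0,0,0],0]]'

```text
clock: 10.0
position: [405.5, 185.0, 76.0]
orientation: [-1.569, -0.093, 0.093]
wrist_force: [0.9, 0.8, -0.3]
finger_gap: 85.6
```

servo_tool --moves '[[[0,0,0],0],[[0,0,0],0],[[0,0,0],0],[[0,0,0],0],[[0,0,0],0],[[0,0,0],0],[[0,0,0],0],[[0,0,0],0]]' --claw 0 --force 60

```text
clock: 10.67
position: [405.0, 185.0, 75.4]
orientation: [-1.569, -0.094, 0.093]
wrist_force: [-3.0, -0.2, 5.9]
finger_gap: 22.9
```

servo_tool --moves '[[[0,-0.01,0],0],[[0,-0.02,0],0],[[0,-0.04,0],0],[[0,-0.04,0],0],[[0,0,0],0],[[0,0,0],0]]'

```text
clock: 11.17
position: [406.3, 185.2, 187.4]
orientation: [-1.568, -0.097, 0.09]
wrist_force: [-0.3, -0.1, -2.4]
finger_gap: 23.5
```

```bash
python3 - <<'E'
from h import *
st(); p=snap("wrist"); save(p,"w7")
E
```

```text
t 11.17 pos [406.3 185.2 187.4] rv [-1.568 -0.097  0.09 ] F [-0.3 -0.1 -2.4] gap 23.5
```

View pics/w7.png

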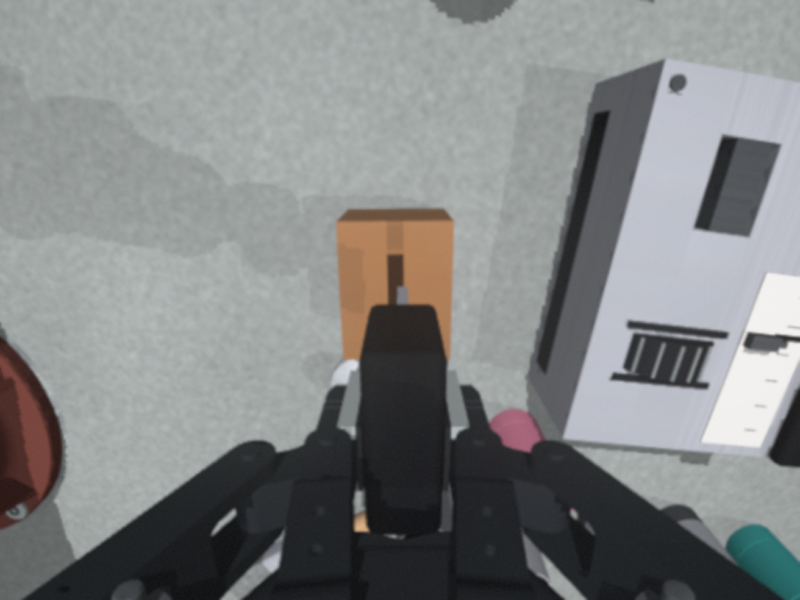

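```bash
python3 - <<'E'
from h import *
p=snap("wrist"); save(p,"w7z",(200,120,310,360),2.5)
Tt=p["C"]@np.linalg.inv(p["hand_eye"])
def tool(u,v,zw):
    X=p2w(p,u/1.5625,v/1.5625,zw); return X.round(1),(np.linalg.inv(Tt)@np.append(X,1))[:3].round(1)
zt=p["obs"]["position"][2]
print("blade N tip",tool(402,287,zt-70.4))
print("handle N top",tool(402,306,zt+34.6)); print("handle S top",tool(402,532,zt+34.6))
print("slot N",tool(395.5,255,65))
E
```

```text
blade N tip (array([402.5, 204.4, 115. ]), array([-0.6, 70.4, 19.6]))
handle N top (array([399.4, 230.4, 220. ]), array([ -0.4, -34.6,  45.7]))
handle S top (array([408.2, 156.5, 220. ]), array([ -0.4, -34.6, -28.7]))
slot N (array([398. , 209.1,  65. ]), array([ -4.5, 120.3,  24.7]))
```

View pics/w7z.png

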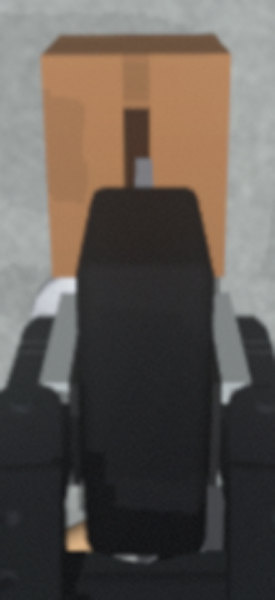

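servo_tool --moves '[[[0,0,0],3.5],[[0,0,0],3.6],[[0.035,0,0.02],0],[[0.04,0,0.025],0],[[0.04,0,0.02],0],[[0.04,0,0.02],0],[[0,0,0],0],[[0,0,0],0]]'

```text
clock: 11.93
position: [549.5, 263.6, 179.3]
orientation: [-1.573, 0.01, 0.003]
wrist_force: [-1.2, -0.4, -2.9]
finger_gap: 23.2
```

```bash
python3 - <<'E'
from h import *
st(); p=snap("wrist"); save(p,"w8")
E
```

```text
t 11.93 pos [549.5 263.6 179.3] rv [-1.573  0.01   0.003] F [-1.2 -0.4 -2.9] gap 23.2
```

View pics/w8.png

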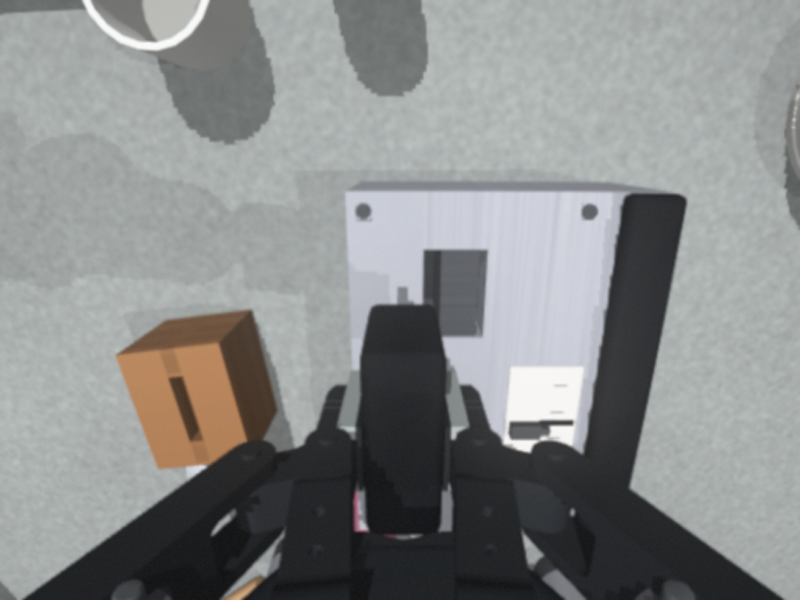

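servo_tool --moves '[[[0.015,0,0.008],0],[[0,0,0],0],[[0,0,0],0],[[0,0,0],0]]'

```text
clock: 12.32
position: [564.1, 271.1, 185.3]
orientation: [-1.571, 0.004, -0.005]
wrist_force: [0.6, -0.1, -1.5]
finger_gap: 23.3
```

```bash
python3 - <<'E'
from h import *
st(); p=snap("wrist"); save(p,"w9z",(205,130,325,280),4); st()
E
```

```text
t 12.32 pos [564.1 271.1 185.3] rv [-1.571  0.004 -0.005] F [ 0.6 -0.1 -1.5] gap 23.3
t 12.37 pos [564.2 271.1 185.4] rv [-1.571  0.004 -0.005] F [ 1.2  0.8 -2.5] gap 23.1
```

View pics/w9z.png

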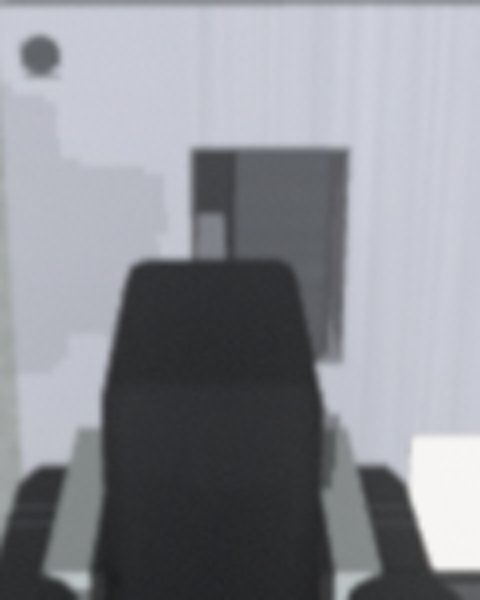

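```bash
python3 - <<'E'
from h import *
p=snap("wrist")
Tt=p["C"]@np.linalg.inv(p["hand_eye"])
def tool(u,v,zw):
    X=p2w(p,205+u/4,130+v/4,zw); return X.round(1),(np.linalg.inv(Tt)@np.append(X,1))[:3].round(1)
zt=p["obs"]["position"][2]; zb=zt-70.4
for n,a in dict(bl=(197,213,zb),br=(227,213,zb),gTL=(191,149,90),gj=(236,149,90),gjl=(234,240,90),gl=(192,240,90),gTR=(350,149,90),gBR=(344,362,90)).items(): print(n,*tool(*a))
E
```

```text
bl [561.4 291.  115. ] [-3.  70.4 19.9]
br [567.2 291.  115. ] [ 2.8 70.4 19.9]
gTL [559.9 297.8  90. ] [-4.5 95.4 26.7]
gj [569.5 297.8  90. ] [ 5.  95.4 26.7]
gjl [569.1 277.4  90. ] [ 4.8 95.4  6.4]
gl [559.9 277.5  90. ] [-4.4 95.4  6.4]
gTR [593.8 297.7  90. ] [29.3 95.4 26.7]
gBR [594.1 248.3  90. ] [ 29.9  95.4 -22.7]
```

servo_tool --moves '[[[0,0.015,0.002],0],[[0,0.015,0],0],[[0,0.01,0],0],[[0,0,0],0],[[0,0,0],0]]'

```text
clock: 12.83
position: [564.4, 273.2, 144.5]
orientation: [-1.571, 0.005, -0.004]
wrist_force: [-0.1, -0.1, -2.5]
finger_gap: 23.3
```

servo_tool --moves '[[[0,0.01,0],0],[[0,0.01,0],0],[[0,0.01,0],0],[[0,0.005,0],0],[[0,0,0],0],[[0,0,0],0]]'

```text
clock: 13.33
position: [564.7, 273.3, 109.1]
orientation: [-1.571, 0.005, -0.003]
wrist_force: [-0.6, -0.6, -1.3]
finger_gap: 23.4
```

Free insertion; now to the shoulders.

servo_tool --moves '[[[0,0.004,0],0],[[0,0.003,0],0],[[0,0.002,0],0],[[0,0,0],0],[[0,0,0],0]]'

```text
clock: 13.75
position: [565.1, 273.5, 100.7]
orientation: [-1.571, 0.004, -0.004]
wrist_force: [-0.3, 0.5, -2.3]
finger_gap: 23.4
```

servo_tool --moves '[[[0,0.002,0],0],[[0,0,0],0],[[0,0,0],0]]'

```text
clock: 14.0
position: [565.2, 273.5, 100.5]
orientation: [-1.571, 0.003, -0.005]
wrist_force: [-6.5, -2.0, 11.1]
finger_gap: 23.2
```

servo_tool --moves '[[[0,0.0005,0],0],[[0,0,0],0],[[0,0,0],0],[[0,0,0],0],[[0,0,0],0],[[0,0,0],0],[[0,0,0],0],[[0,0,0],0]]'

```text
clock: 14.67
position: [565.2, 273.5, 100.5]
orientation: [-1.571, 0.003, -0.005]
wrist_force: [-7.1, -2.0, 14.7]
finger_gap: 22.9
```

servo_tool --moves '[[[0,0,0],0],[[0,0,0],0],[[0,0,0],0],[[0,0,0],0],[[0,0,0],0],[[0,0,0],0],[[0,0,0],0],[[0,0,0],0]]'

```text
clock: 15.33
position: [565.2, 273.5, 100.5]
orientation: [-1.571, 0.003, -0.005]
wrist_force: [-6.9, -2.5, 12.6]
finger_gap: 23.5
```

```bash
python3 - <<'E'
from h import *
st(); p=snap("wrist"); save(p,"w10"); p=snap("side"); save(p,"s10",(190,110,320,230))
E
```

```text
t 15.33 pos [565.2 273.5 100.5] rv [-1.571  0.003 -0.005] F [-6.9 -2.5 12.6] gap 23.5
```

View pics/w10.png

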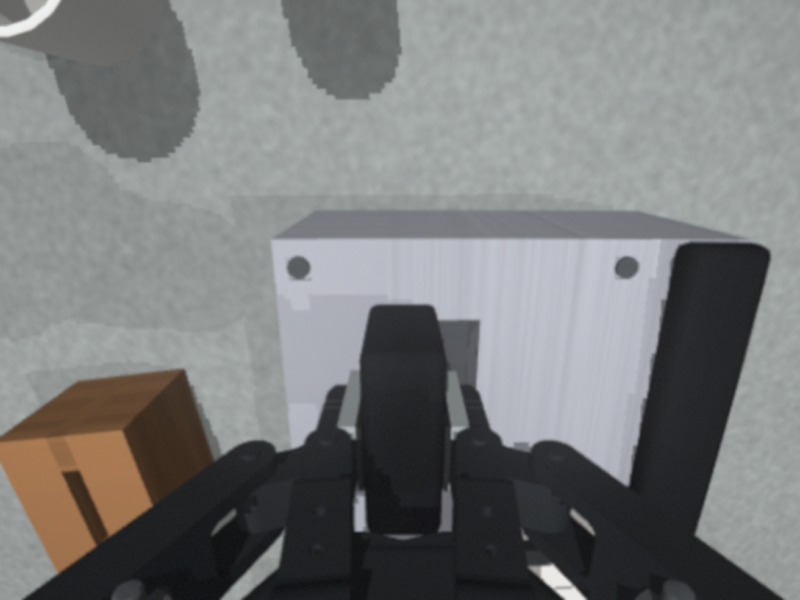

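View pics/s10.png

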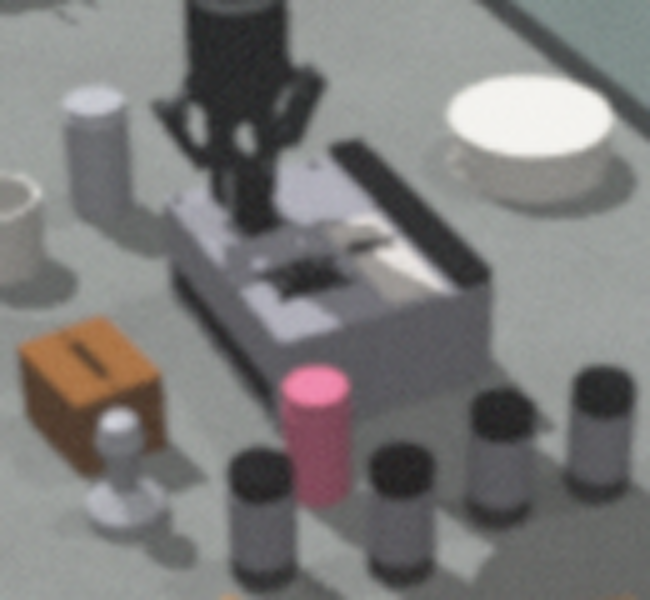

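servo_tool --moves '[[[0,-0.005,0],0],[[0,-0.02,0],0],[[0,-0.03,0],0],[[0,-0.035,0],0],[[-0.02,0,-0.01],0],[[-0.03,0,-0.02],0],[[-0.04,0,-0.02],0],[[-0.04,0,-0.02],0]]'

```text
clock: 16.1
position: [439.1, 206.2, 187.8]
orientation: [-1.571, 0.004, -0.004]
wrist_force: [-0.5, -0.8, -0.7]
finger_gap: 23.6
```

servo_tool --moves '[[[-0.031,0,-0.018],0],[[0,0,0],-3.5],[[0,0,0],-3.6],[[0,0,0],0],[[0,0,0],0],[[0,0,0],0]]'

```text
clock: 16.6
position: [409.5, 189.1, 188.2]
orientation: [-1.569, -0.092, 0.092]
wrist_force: [0.0, 0.1, -1.0]
finger_gap: 23.1
```

```bash
python3 - <<'E'
from h import *
st(); p=snap("wrist"); save(p,"w11z",(205,120,325,270),4)
E
```

```text
t 16.60 pos [409.5 189.1 188.2] rv [-1.569 -0.092  0.092] F [ 0.   0.1 -1. ] gap 23.1
```

View pics/w11z.png

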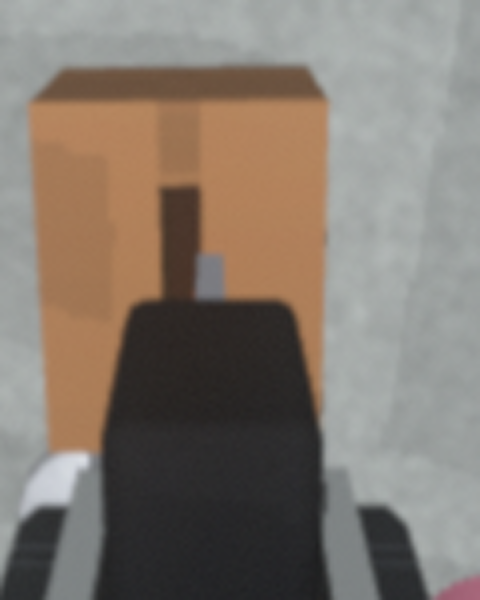

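```bash
cat > t.py <<'E'
from h import *
import sys
p=snap("wrist"); st()
Tt=p["C"]@np.linalg.inv(p["hand_eye"]); zt=p["obs"]["position"][2]; zb=zt-70.4
def tool(n,u,v,zw,o=(205,120),s=4):
    X=p2w(p,o[0]+u/s,o[1]+v/s,zw); print(n,X.round(1),(np.linalg.inv(Tt)@np.append(X,1))[:3].round(1))
E
python3 - <<'E'
from t import *
tool("bl",195,254,zb);tool("br",224,254,zb);tool("sl",160,188,65);tool("sr",200,188,65);tool("sl",164,295,65);
tool("cTL",30,101,65);tool("cTR",328,101,65);tool("cBL",48,448,65)
E
```

```text
t 16.70 pos [409.4 189.2 188. ] rv [-1.569 -0.092  0.093] F [-0.4  1.3 -1.5] gap 23.1
bl [403.8 208.4 117.7] [-3.3 70.4 19.7]
br [409.4 209.  117.7] [ 2.3 70.4 19.7]
sl [394.7 208.   65. ] [-12.3 123.1  20.5]
sr [404.2 209.1  65. ] [ -2.8 123.1  20.5]
sl [398.5 181.5  65. ] [-11.7 123.1  -6.4]
cTL [362.6 225.1  65. ] [-42.2 123.1  41.1]
cTR [431.3 233.2  65. ] [ 26.9 123.   41.1]
cBL [373.2 136.7  65. ] [-42.1 123.1 -47.8]
```

servo_tool --moves '[[[-0.007,0.02,-0.004],0],[[0,0.02,0],0],[[0,0,0],0],[[0,0,0],0],[[0,0,0],0]]'

```text
clock: 17.12
position: [403.1, 184.4, 149.1]
orientation: [-1.569, -0.093, 0.093]
wrist_force: [-0.3, -0.0, -1.4]
finger_gap: 23.0
```

```bash
python3 - <<'E'
from h import *
st(); p=snap("wrist"); save(p,"w12z",(205,120,325,270),4)
E
```

```text
t 17.12 pos [403.1 184.4 149.1] rv [-1.569 -0.093  0.093] F [-0.3 -0.  -1.4] gap 23.0
```

View pics/w12z.png

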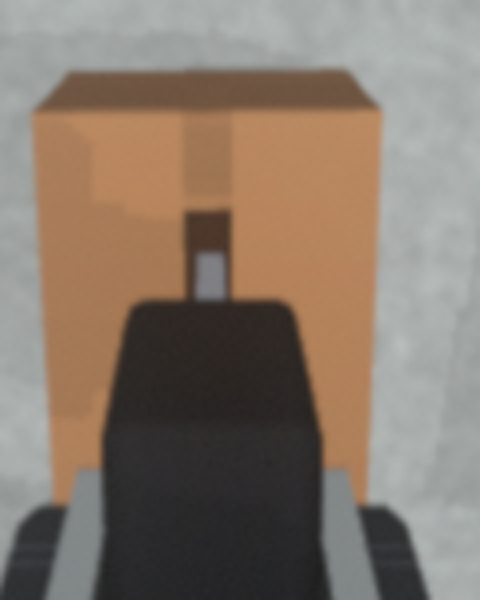

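servo_tool --moves '[[[0,0.01,0],0],[[0,0.012,0],0],[[0,0.012,0],0],[[0,0,0],0],[[0,0,0],0]]'

```text
clock: 17.58
position: [401.8, 184.1, 112.9]
orientation: [-1.569, -0.092, 0.095]
wrist_force: [0.7, 0.0, -2.0]
finger_gap: 23.5
```

servo_tool --moves '[[[0,0.012,0],0],[[0,0.012,0],0],[[0,0.008,0],0],[[0,0.004,0],0],[[0,0,0],0],[[0,0,0],0]]'

```text
clock: 18.08
position: [402.6, 184.2, 78.0]
orientation: [-1.569, -0.093, 0.094]
wrist_force: [1.1, -0.1, -1.0]
finger_gap: 23.4
```

servo_tool --moves '[[[0,0.002,0],0],[[0,0.001,0],0],[[0,0,0],0],[[0,0,0],0]]'

```text
clock: 18.42
position: [403.0, 184.3, 75.5]
orientation: [-1.569, -0.094, 0.093]
wrist_force: [0.7, -0.2, -1.3]
finger_gap: 23.6
```

servo_tool --moves '[[[0,0.001,0],0],[[0,0,0],0],[[0,0,0],0]]'

```text
clock: 18.67
position: [403.1, 184.3, 75.4]
orientation: [-1.569, -0.094, 0.092]
wrist_force: [-4.0, -1.4, 9.8]
finger_gap: 23.3
```

Seated (9.8 N). Release and rise.

servo_tool --moves '[[[0,0,0],0],[[0,0,0],0],[[0,0,0],0],[[0,0,0],0],[[0,0,0],0],[[0,0,0],0],[[0,0,0],0]]' --claw 1

```text
clock: 19.25
position: [402.7, 184.2, 74.1]
orientation: [-1.569, -0.093, 0.093]
wrist_force: [-1.0, 0.1, -0.7]
finger_gap: 85.2
```

servo_tool --moves '[[[0,-0.02,0],0],[[0,-0.04,0],0],[[0,-0.04,0],0],[[0,-0.04,0],0],[[0,0,0],3.4],[[0,0,0],3.4],[[0,0,0],0],[[0,0,0],0]]'

```text
clock: 19.92
position: [402.6, 184.2, 213.9]
orientation: [-1.571, -0.001, 0.002]
wrist_force: [0.8, -0.1, 0.1]
finger_gap: 85.6
```

```bash
python3 - <<'E'
from h import *
st(); p=snap("wrist"); save(p,"w13")
p=snap("side"); save(p,"s13",(150,100,380,330))
E
```

```text
t 19.92 pos [402.6 184.2 213.9] rv [-1.571e+00 -1.000e-03  2.000e-03] F [ 0.8 -0.1  0.1] gap 85.6
```

View pics/w13.png

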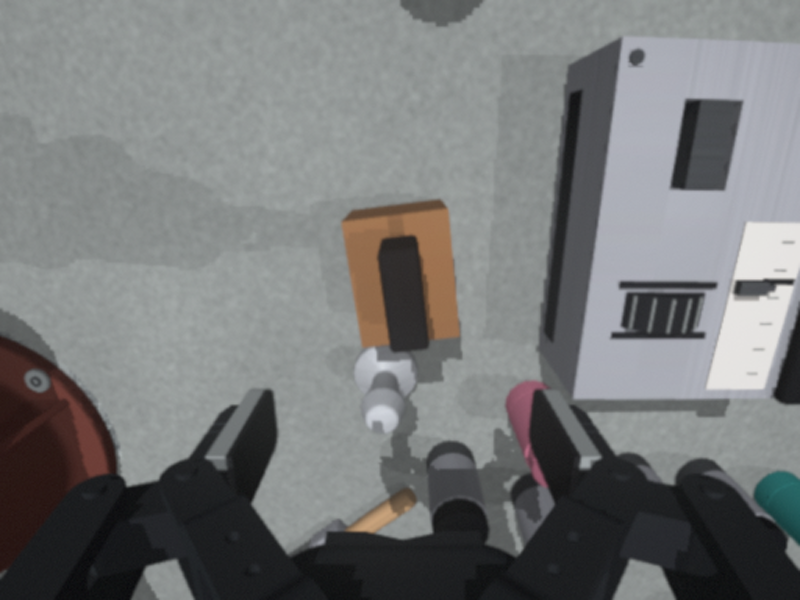

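View pics/s13.png

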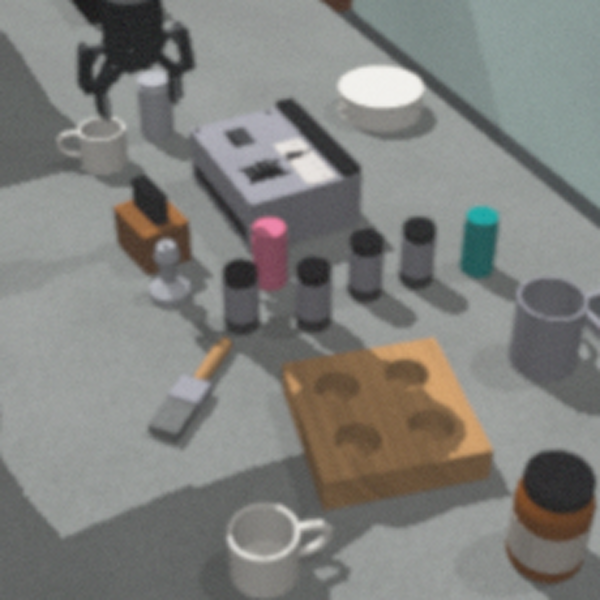

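servo_tool --moves '[[[0.03,-0.01,-0.04],0],[[0.03,-0.01,-0.04],0],[[0.03,-0.01,-0.04],0],[[0.03,-0.01,-0.04],0],[[0.03,0,-0.04],0],[[0.03,0,-0.035],0],[[0,0,0],0],[[0,0,0],0]]'

```text
clock: 20.68
position: [553.1, -13.1, 245.0]
orientation: [-1.57, 0.004, 0.001]
wrist_force: [-0.2, 0.7, 0.1]
finger_gap: 85.6
```

```bash
python3 - <<'E'
from h import *
st(); p=snap("wrist"); save(p,"w14")
E
```

```text
t 20.68 pos [553.1 -13.1 245. ] rv [-1.57e+00  4.00e-03  1.00e-03] F [-0.2  0.7  0.1] gap 85.6
```

View pics/w14.png

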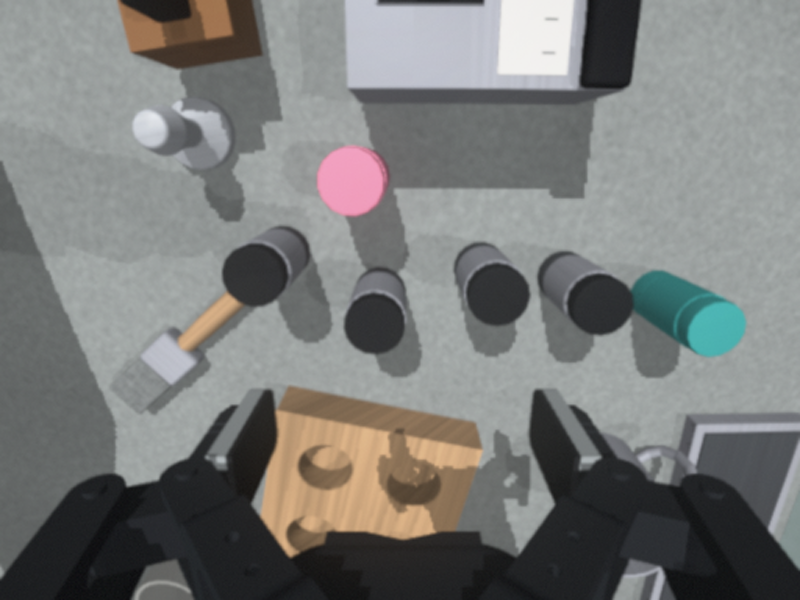

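```bash
cat > tubes.py <<'E'
from h import *
# fit cap circles: sub-image dark threshold near given px (800 scale)
def caps(p,pts,z=90):
    g=p["pixels"].max(2)
    m=(g<60).astype(np.uint8)
    n,l,s,c=cv2.connectedComponentsWithStats(m)
    for i in range(1,n):
        if s[i][4]>300: print(s[i],c[i].round(1),p2w(p,c[i][0],c[i][1],z).round(1)[:2])
E
python3 - <<'E'
from tubes import *
p=snap("wrist")
f=lambda u,v,z:p2w(p,u/1.5625,v/1.5625,z).round(1)[:2]
for a in [(255,274),(375,323),(497,292),(600,302)]: print("tube",f(*a,90))
caps(p,None)
for a in [(328,467),(413,480),(312,533)]: print("bore",f(*a,45))
for a in [(277,412),(482,446)]: print("rack",f(*a,45))
print("pink",f(352,181,90),"turq",f(715,325,90))
E
```

```text
tube [449.6  -8.2]
tube [532.1 -44.4]
tube [617.9 -21.2]
tube [691.7 -28.5]
[ 78   0  45  16 492] [103.8   5.9] [409.7 154. ]
[ 372    0   38   59 1870] [389.8  28.3] [675.8 134.5]
[ 144  158   41   38 1187] [163.8 176.2] [450.2  -9.1]
[ 299  170   39   39 1138] [318.  188.9] [618.  -23.5]
[ 363  177   42   37 1176] [383.2 195.2] [691.2 -30.7]
[ 222  189   37   37 1061] [239.8 207.4] [531.9 -45.2]
[    0   250   512   134 31097] [257.1 343.4] [ 551.1 -242.6]
bore [ 482.2 -205.7]
bore [ 561.5 -220.3]
bore [ 461.5 -286. ]
rack [ 440.1 -146.7]
rack [ 624.3 -182.2]
pink [519.1  54. ] turq [779.8 -46.1]
```

servo_tool --moves '[[[-0.01,0,-0.04],0],[[-0.01,0,-0.04],0],[[-0.01,0,-0.04],0],[[-0.005,0,-0.04],0],[[0,0,-0.04],0],[[0,0,-0.03],0],[[0,0,0],0],[[0,0,0],0]]'

```text
clock: 21.45
position: [517.5, -241.5, 247.1]
orientation: [-1.571, 0.0, -0.001]
wrist_force: [-0.9, 0.5, 0.3]
finger_gap: 85.3
```

```bash
python3 - <<'E'
from h import *
st(); p=snap("wrist"); save(p,"w15"); st()
E
```

```text
t 21.45 pos [ 517.5 -241.5  247.1] rv [-1.571e+00  0.000e+00 -1.000e-03] F [-0.9  0.5  0.3] gap 85.3
t 21.50 pos [ 517.8 -240.4  247.3] rv [-1.571e+00 -1.000e-03  0.000e+00] F [ 0.4 -0.2  0. ] gap 85.4
```

View pics/w15.png

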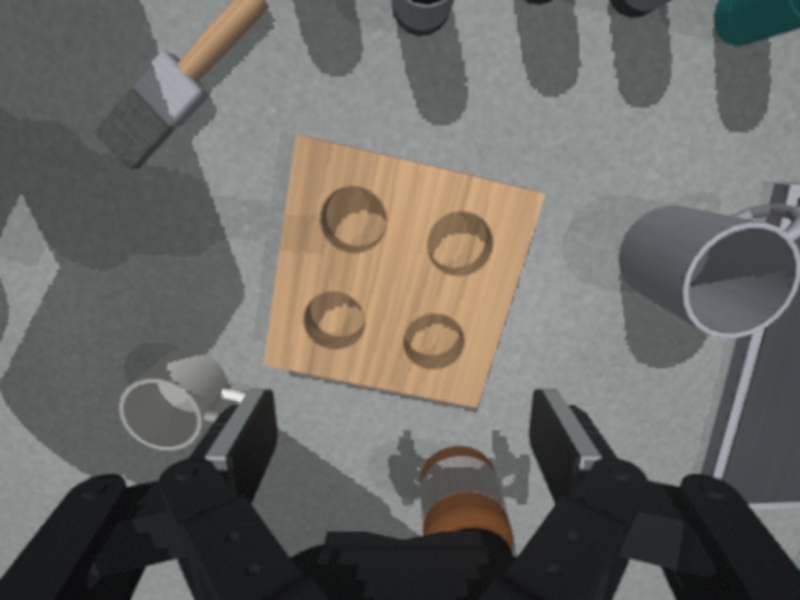

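```bash
python3 - <<'E'
from h import *
from scipy.optimize import least_squares
p=snap("wrist"); st()
f=lambda u,v,z:p2w(p,u/1.5625,v/1.5625,z)[:2]
C=np.array([f(*a,45) for a in [(295,136),(544,193),(477,408),(264,365)]])
# bore rims, ellipse extents centre
B=np.array([f(*a,45) for a in [(353.5,219),(460.5,243.5),(434.5,341),(335,320)]])
print(C.round(1));print(B.round(1))
mc=95*np.array([[-1,1],[1,1],[1,-1],[-1,-1]]);mb=mc*42.5/95
def model(q,m):
    c,s=np.cos(q[2]),np.sin(q[2]);return m@np.array([[c,s],[-s,c]])+q[:2]
r=least_squares(lambda q:np.concatenate([(model(q,mc)-C).ravel(),(model(q,mb)-B).ravel()]),[515,-258,-.18])
print(r.x.round(3),np.degrees(r.x[2]));print(r.fun.reshape(-1,2).round(1));print("bores",model(r.x,mb).round(1))
save(p,"w15z",(160,75,360,270),4)
E
```

```text
t 21.55 pos [ 517.9 -239.9  247.4] rv [-1.571e+00 -2.000e-03  1.000e-03] F [-0.3  0.4 -0.2] gap 85.5
[[ 439.1 -145.4]
 [ 624.4 -185.8]
 [ 583.7 -371.9]
 [ 398.6 -329.9]]
[[ 479.8 -205.7]
 [ 562.7 -224.6]
 [ 544.3 -307.2]
 [ 461.7 -288.5]]
[ 5.11781e+02 -2.57367e+02 -2.18000e-01] -12.480865126234407
[[ 0.5  1.3]
 [ 0.7  0.6]
 [ 0.3  1.3]
 [-0.1  0.3]
 [-0.3 -1. ]
 [-0.2 -0.5]
 [-0.2 -0.8]
 [-0.6 -1.2]]
bores [[ 479.5 -206.7]
 [ 562.5 -225.1]
 [ 544.1 -308. ]
 [ 461.1 -289.7]]
```

View pics/w15z.png

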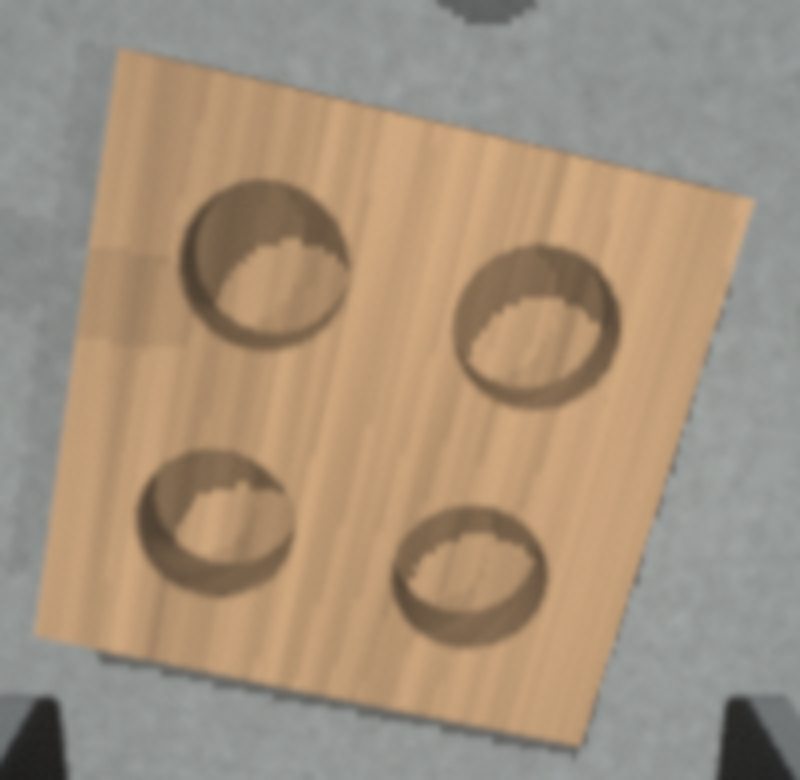

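servo_tool --moves '[[[-0.015,0,0.04],0],[[-0.015,0,0.04],0],[[-0.015,0,0.04],0],[[-0.015,0.01,0.04],0],[[-0.008,0.02,0.04],0],[[0,0.02,0.03],0],[[0,0,0],0],[[0,0,0],0]]' --claw 0.75

```text
clock: 22.22
position: [451.5, -16.9, 198.5]
orientation: [-1.571, -0.004, 0.005]
wrist_force: [0.1, 0.4, 0.4]
finger_gap: 64.0
```

```bash
python3 - <<'E'
from tubes import *
st(); p=snap("wrist"); save(p,"w16"); caps(p,None)
E
```

```text
t 22.22 pos [451.5 -16.9 198.5] rv [-1.571 -0.004  0.005] F [0.1 0.4 0.4] gap 64.0
[ 232  162   45   45 1607] [254.1 184.2] [447.8  -9.2]
[ 406  170   51   52 1811] [431.6 198.5] [615.4 -22.2]
[ 476  186   36   44 1297] [495.7 207.3] [681.6 -30.8]
[ 317  199   45   44 1524] [338.5 220.5] [528.8 -45. ]
[    5   243   506   141 30516] [257.4 339.6] [ 451.8 -192.6]
```

View pics/w16.png

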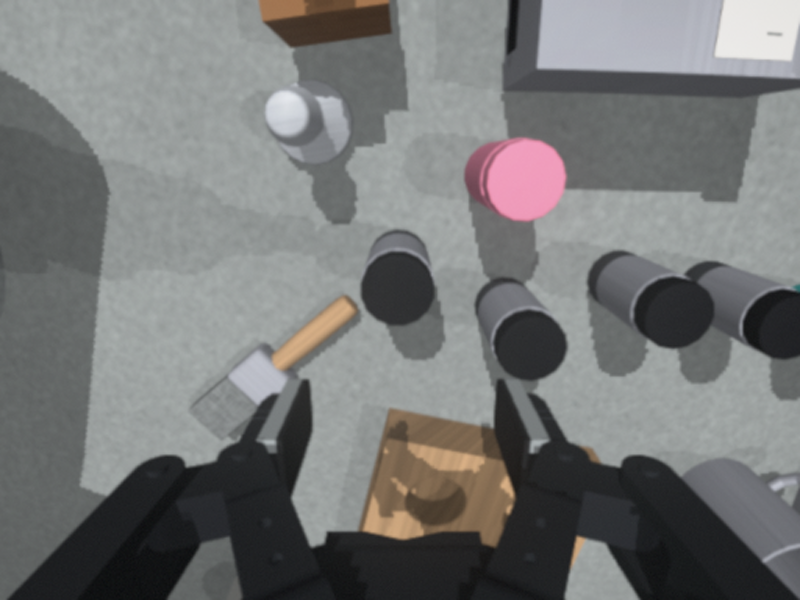

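```bash
python3 - <<'E'
from tubes import *
st(); p=snap("wrist"); caps(p,None)
f=lambda u,v,z:p2w(p,u/1.5625,v/1.5625,z).round(1)[:2]
print(f(355,303,15),f(350,297,15))
E
```

```text
t 22.27 pos [452.1 -18.3 199.4] rv [-1.571 -0.003  0.002] F [ 0.5 -0.7 -0. ] gap 64.0
[ 231  160   45   46 1611] [253.2 182.4] [447.7  -9.1]
[ 405  167   51   53 1810] [430.5 196.2] [615.3 -22. ]
[ 475  183   37   44 1343] [495.  204.8] [682.  -30.6]
[ 316  197   45   44 1525] [337.6 218.5] [528.7 -44.9]
[    5   243   506   141 30521] [257.4 339.6] [ 452.3 -195. ]
[415.3 -45.7] [411.6 -40.8]
```

servo_tool --moves '[[[-0.004,0.03,0.009],0],[[0,0.04,0],0],[[0,0.04,0],0],[[0,0.03,0],0],[[0,0.01,0],0],[[0,0,0],0],[[0,0,0],0]]'

```text
clock: 22.9
position: [449.2, -11.5, 50.6]
orientation: [-1.571, -0.0, -0.002]
wrist_force: [-0.1, 0.3, 0.3]
finger_gap: 64.2
```

servo_tool --moves '[[[0,0,0],0],[[0,0,0],0],[[0,0,0],0],[[0,0,0],0],[[0,0,0],0],[[0,0,0],0]]' --claw 0 --force 40

```text
clock: 23.4
position: [450.0, -11.5, 51.7]
orientation: [-1.572, -0.003, -0.003]
wrist_force: [-3.0, -1.2, 7.1]
finger_gap: 45.3
```

servo_tool --moves '[[[0,-0.01,0],0],[[0,-0.03,0],0],[[0,-0.04,0],0],[[0,-0.04,0],0],[[0,0,0],0],[[0,0,0],0],[[0,0,0],0]]'

```text
clock: 23.98
position: [448.7, -10.8, 169.6]
orientation: [-1.571, -0.001, -0.001]
wrist_force: [-0.1, 0.6, -3.0]
finger_gap: 45.7
```

```bash
python3 - <<'E'
from tubes import *
st(); p=snap("wrist"); save(p,"w17"); caps(p,None)
E
```

```text
t 23.98 pos [448.7 -10.8 169.6] rv [-1.571e+00 -1.000e-03 -1.000e-03] F [-0.1  0.6 -3. ] gap 45.7
[ 423  192   57   49 2111] [450.9 215.4] [614.1 -22.2]
[499 205  13  37 356] [506.  223.6] [666.5 -30.3]
[ 325  215   50   48 1858] [349.4 239. ] [528.3 -44.1]
[   12   238   492   146 37280] [257.7 329.1] [ 448.5 -143.3]
```

View pics/w17.png

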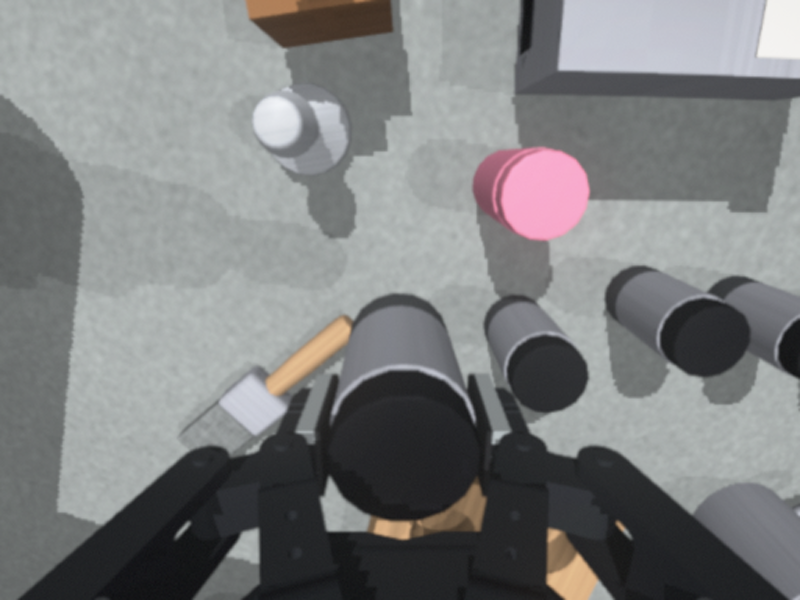

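```bash
cat >> t.py <<'E'
tl=lambda n,u,v,ty: tool(n,u,v,zt-ty,(0,0),1.5625)
E
python3 - <<'E'
from t import *
tl("capN",404,368,-38.3);tl("capS",404,522,-38.3);tl("capC",405,445,-38.3);tl("capL",329,445,-38.3);tl("capR",482,445,-38.3)
tl("footN",400,294,51.7)
E
```

```text
t 24.08 pos [447.8 -10.5 168. ] rv [-1.57e+00  1.00e-03  1.00e-03] F [-1.  -0.6 -3. ] gap 45.3
capN [448.2  19.3 206.8] [  0.  -38.3  30. ]
capS [448.2 -31.7 206.8] [  0.1 -38.3 -21. ]
capC [448.5  -4.3 206.8] [  0.3 -38.3   6.3]
capL [427.5  -4.4 206.8] [-20.7 -38.3   6.3]
capR [469.8  -4.4 206.8] [ 21.6 -38.3   6.3]
footN [446.6  11.1 116.8] [-1.5 51.7 21.8]
```

```bash
python3 - <<'E'
from h import *
p=snap("wrist"); save(p,"w17z",(200,180,320,350),3.5)
E
```

```text
(no output)
```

View pics/w17z.png

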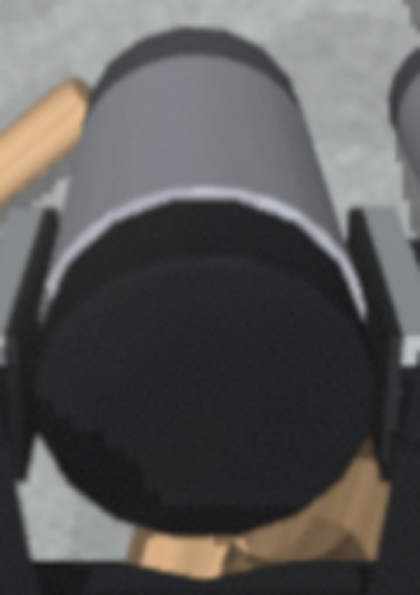

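```bash
python3 - <<'E'
from t import *
k=1.5625
for ty in (-38.3,-33):
  tl("capN",259*k,252.9*k,ty);tl("capS",259*k,332.9*k,ty);tl("L",210.6*k,290*k,ty);tl("R",308*k,290*k,ty)
tl("footN",255.7*k,187.7*k,51.7)
tl("footLR",(200+92/3.5)*k,(180+85/3.5)*k,51.7);tl("footLR",(200+298/3.5)*k,(180+85/3.5)*k,51.7)
E
```

```text
t 24.18 pos [447.7 -10.5 167.8] rv [-1.57   0.002  0.002] F [ 0.4 -0.2 -2. ] gap 45.2
capN [448.   11.5 206.1] [  0.2 -38.3  22. ]
capS [448.1 -30.8 206.1] [  0.3 -38.3 -20.3]
L [426.9  -7.  206.1] [-20.8 -38.3   3.5]
R [469.3  -6.9 206.1] [ 21.6 -38.3   3.6]
capN [448.    8.4 200.8] [  0.2 -33.   18.9]
capS [448.1 -36.1 200.8] [  0.3 -33.  -25.6]
L [425.9 -11.  200.8] [-21.9 -33.   -0.5]
R [470.5 -10.9 200.8] [ 22.7 -33.   -0.4]
footN [445.8  11.6 116.1] [-1.7 51.7 22.1]
footLR [424.5  -1.  116.1] [-23.1  51.8   9.5]
footLR [467.2  -0.9 116.1] [19.6 51.7  9.5]
```

servo_tool --moves '[[[0.005,0,-0.04],0],[[0.005,0,-0.04],0],[[0.005,0,-0.04],0],[[0,0,-0.04],0],[[0,0,-0.04],0],[[0,0,-0.04],0],[[0,0,-0.037],0],[[0,0,0],0]]'

```text
clock: 24.85
position: [462.3, -293.3, 167.3]
orientation: [-1.572, 0.005, -0.003]
wrist_force: [-0.2, -1.0, -2.3]
finger_gap: 45.2
```

servo_tool --moves '[[[0,0,0],0],[[0,0,0],0],[[0,0,0],0]]'

```text
clock: 25.1
position: [463.3, -286.6, 168.6]
orientation: [-1.57, -0.0, 0.001]
wrist_force: [0.6, 0.7, -1.2]
finger_gap: 45.4
```

```bash
python3 - <<'E'
from h import *
st(); p=snap("wrist"); save(p,"w18"); st()
E
```

```text
t 25.10 pos [ 463.3 -286.6  168.6] rv [-1.57e+00 -0.00e+00  1.00e-03] F [ 0.6  0.7 -1.2] gap 45.4
t 25.15 pos [ 463.5 -286.5  168.9] rv [-1.57e+00 -1.00e-03  1.00e-03] F [ 0.5  0.1 -1.9] gap 44.8
```

View pics/w18.png

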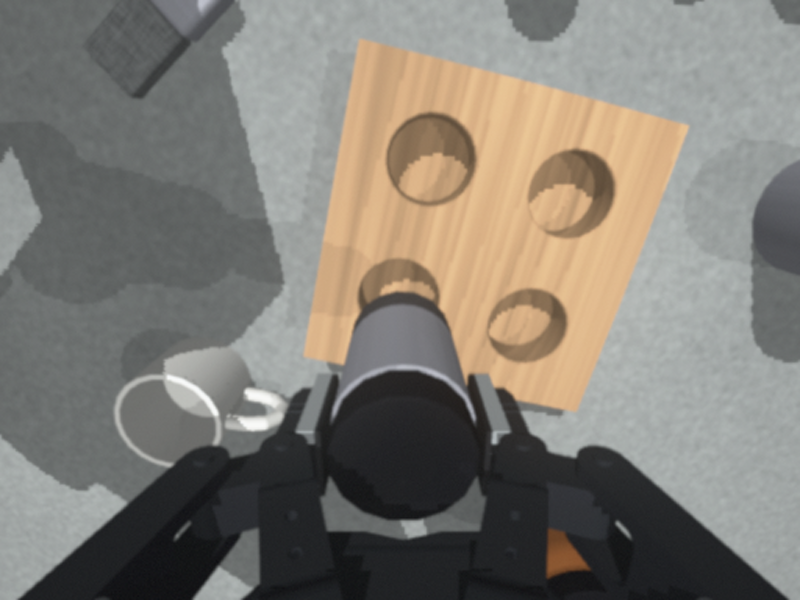

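```bash
cat > rack.py <<'E'
from h import *
from scipy.optimize import least_squares
mc=95*np.array([[-1,1],[1,1],[1,-1],[-1,-1.]]);mb=mc*42.5/95
def model(q,m):
    c,s=np.cos(q[2]),np.sin(q[2]);return m@np.array([[c,s],[-s,c]])+q[:2]
def fit(p,bores,corners):
    """dict idx->px(800), idx 0 NW 1 NE 2 SE 3 SW"""
    f=lambda a:p2w(p,a[0]/1.5625,a[1]/1.5625,45)[:2]
    def res(q):
        B=model(q,mb);C=model(q,mc)
        return np.concatenate([B[i]-f(a) for i,a in bores.items()]+[C[i]-f(a) for i,a in corners.items()])
    r=least_squares(res,[512,-257,-.2]); print("fit",r.x.round(2),"res",r.fun.round(1)); B=model(r.x,mb);print(B.round(1)); return B
E
python3 - <<'E'
from rack import *
p=snap("wrist");st()
fit(p,{0:(431,159),1:(571,193),2:(527,325)},{0:(361,39),1:(688,126),2:(577,411),3:(304,356)})
print("SW Nrim",p2w(p,398/1.5625,259/1.5625,45).round(1))
E
```

```text
t 25.20 pos [ 463.6 -286.6  169. ] rv [-1.571e+00 -1.000e-03  1.000e-03] F [-0.1 -0.6 -1.8] gap 45.2
fit [ 5.1152e+02 -2.5816e+02 -2.2000e-01] res [ 0.2 -0.6  0.7 -0.8  0.6 -0.9 -1.1  0.9  0.5  1.  -0.4  0.1 -0.5  0.2]
[[ 479.4 -207.4]
 [ 562.3 -226. ]
 [ 543.6 -309. ]
 [ 460.7 -290.3]]
SW Nrim [ 460.3 -265.1   45. ]
```

servo_tool --moves '[[[-0.001,0.03,-0.003],0],[[0,0.03,0],0],[[0,0,0],0],[[0,0,0],0],[[0,0,0],0]]'

```text
clock: 25.62
position: [463.0, -290.6, 110.7]
orientation: [-1.572, -0.001, -0.0]
wrist_force: [0.3, -0.7, -1.4]
finger_gap: 45.3
```

```bash
python3 - <<'E'
from h import *
st(); p=snap("wrist"); save(p,"w19",(180,100,340,350),2.4); st()
E
```

```text
t 25.62 pos [ 463.  -290.6  110.7] rv [-1.572e+00 -1.000e-03 -0.000e+00] F [ 0.3 -0.7 -1.4] gap 45.3
t 25.67 pos [ 463.3 -291.1  111.2] rv [-1.573e+00 -2.000e-03 -1.000e-03] F [ 0.9  0.  -1.7] gap 45.1
```

View pics/w19.png

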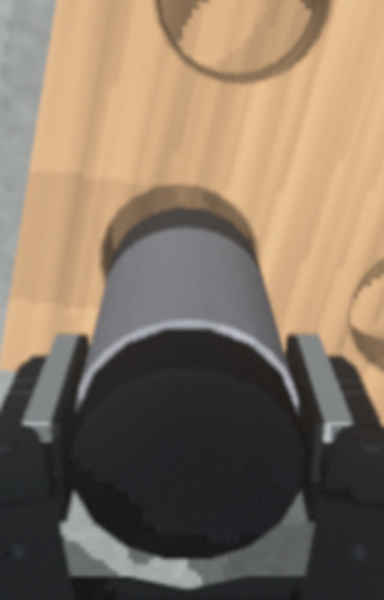

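```bash
python3 - <<'E'
from t import *
k=1.5625; P=lambda c,r:((180+c/2.4)*k,(100+r/2.4)*k)
tl("bore N",*P(179,185),zt-45);tl("bore L",*P(101,245),zt-45);tl("bore R",*P(257,245),zt-45)
tl("foot N",*P(181,209),51.7);tl("foot L",*P(107,255),51.7);tl("foot R",*P(255,255),51.7)
E
```

```text
t 25.72 pos [ 463.4 -291.3  111.3] rv [-1.573e+00 -2.000e-03 -1.000e-03] F [ 0.3 -0.2 -2.5] gap 45.2
bore N [ 460.8 -265.3   45. ] [-2.7 66.2 26. ]
bore L [ 435.4 -285.4   45. ] [-28.   66.2   5.9]
bore R [ 486.  -285.4   45. ] [22.5 66.3  5.8]
foot N [ 461.5 -268.6   59.5] [-1.9 51.7 22.6]
foot L [ 439.  -283.2   59.5] [-24.4  51.6   8. ]
foot R [ 483.9 -283.2   59.5] [20.5 51.7  8. ]
```

servo_tool --moves '[[[-0.001,0.005,0.001],0],[[0,0.005,0],0],[[0,0.005,0],0],[[0,0.005,0],0],[[0,0,0],0],[[0,0,0],0]]'

```text
clock: 26.22
position: [461.1, -289.5, 88.4]
orientation: [-1.57, 0.001, 0.0]
wrist_force: [0.5, 0.5, -2.1]
finger_gap: 45.0
```

servo_tool --moves '[[[0,0.006,0],0],[[0,0.006,0],0],[[0,0.006,0],0],[[0,0,0],0],[[0,0,0],0]]'

```text
clock: 26.63
position: [461.1, -289.4, 70.3]
orientation: [-1.57, 0.001, 0.001]
wrist_force: [-0.5, 0.3, -1.3]
finger_gap: 45.3
```

servo_tool --moves '[[[0,0.002,0],0],[[0,0.002,0],0],[[0,0,0],0],[[0,0,0],0]]'

```text
clock: 26.97
position: [461.5, -289.8, 67.0]
orientation: [-1.571, -0.0, -0.0]
wrist_force: [-0.2, 0.1, -1.6]
finger_gap: 45.2
```

servo_tool --moves '[[[0,0,0],0],[[0,0,0],0],[[0,0,0],0],[[0,0,0],0],[[0,0,0],0]]' --claw 0.75

```text
clock: 27.38
position: [461.5, -289.8, 67.2]
orientation: [-1.571, -0.0, -0.0]
wrist_force: [-0.1, 0.1, -0.2]
finger_gap: 63.9
```

servo_tool --moves '[[[0,-0.02,0],0],[[0,-0.04,0],0],[[0,-0.04,0],0],[[0,-0.03,0.02],0],[[0.01,0,0.04],0],[[0.02,0,0.04],0],[[0.02,0,0.04],0],[[0.02,0,0.04],0]]'

```text
clock: 28.05
position: [528.0, -116.4, 197.6]
orientation: [-1.571, -0.0, -0.002]
wrist_force: [0.9, -0.7, 0.4]
finger_gap: 64.0
```

servo_tool --moves '[[[0.01,0,0.03],0],[[0,0,0.02],0],[[0,0,0],0],[[0,0,0],0],[[0,0,0],0]]'

```text
clock: 28.47
position: [537.3, -68.4, 197.0]
orientation: [-1.571, -0.0, -0.0]
wrist_force: [0.6, -0.4, 0.6]
finger_gap: 63.9
```

```bash
python3 - <<'E'
from tubes import *
st(); p=snap("wrist"); save(p,"w20"); caps(p,None);st();p=snap("side"); save(p,"s20",(250,150,400,330))
E
```

```text
t 28.47 pos [537.3 -68.4 197. ] rv [-1.571 -0.    -0.   ] F [ 0.6 -0.4  0.6] gap 63.9
[ 325  121   58   49 1998] [350.9 144.9] [618.6 -24.4]
[ 403  131   54   47 1992] [429.6 153.9] [690.3 -31.9]
[ 229  146   46   47 1679] [251.6 169.4] [531.5 -46.5]
[    5   243   506   141 30582] [257.6 339.6] [ 536.9 -242.8]
t 28.52 pos [537.3 -68.8 197. ] rv [-1.571e+00  0.000e+00 -1.000e-03] F [-0.5 -0.6  0.5] gap 64.2
```

View pics/w20.png

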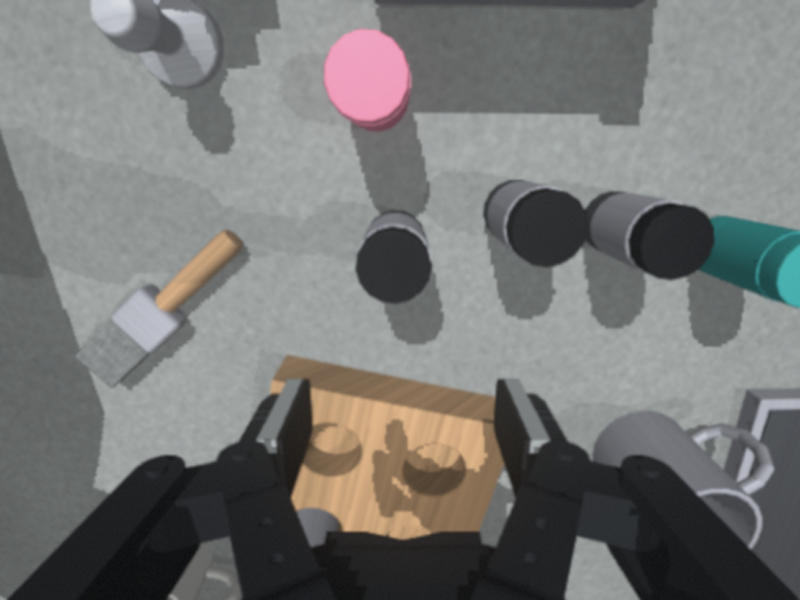

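View pics/s20.png

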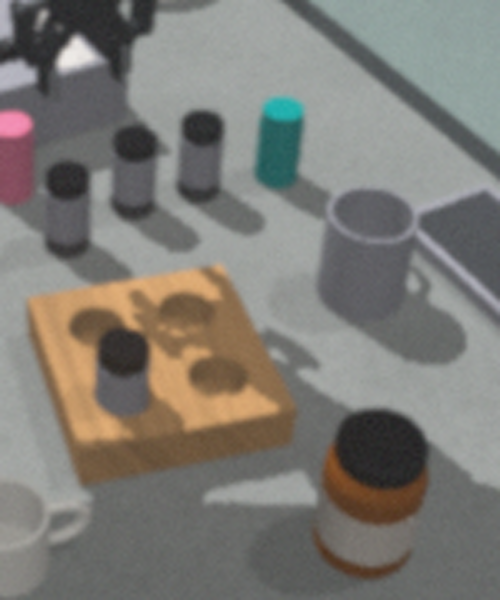

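servo_tool --moves '[[[0.03,0,0.008],0],[[0.04,0,0.008],0],[[0.04,0,0.008],0],[[0.03,0,0.008],0],[[0.013,0,0.005],0],[[0,0,0],0],[[0,0,0],0],[[0,0,0],0]]' --claw 0.65

```text
clock: 29.23
position: [689.7, -32.0, 197.0]
orientation: [-1.571, 0.001, -0.0]
wrist_force: [-0.1, 0.4, 0.6]
finger_gap: 55.1
```

```bash
python3 - <<'E'
from tubes import *
st(); p=snap("wrist"); save(p,"w21"); caps(p,None);st()
E
```

```text
t 29.23 pos [689.7 -32.  197. ] rv [-1.571e+00  1.000e-03 -0.000e+00] F [-0.1  0.4  0.6] gap 55.1
[218   0  38  20 740] [236.6   9.3] [673.3 116.2]
[ 161  162   47   45 1645] [183.8 183.9] [621.9 -23.5]
[ 242  169   44   46 1574] [263.5 191.7] [694.7 -31. ]
[  72  184   49   45 1661] [ 95.8 206. ] [536.2 -45.1]
[    9   242   498   142 30280] [258.1 339.5] [ 689.7 -206. ]
t 29.28 pos [689.7 -31.9 197.3] rv [-1.571e+00  1.000e-03 -1.000e-03] F [ 0.2 -0.2  0.6] gap 55.4
```

View pics/w21.png

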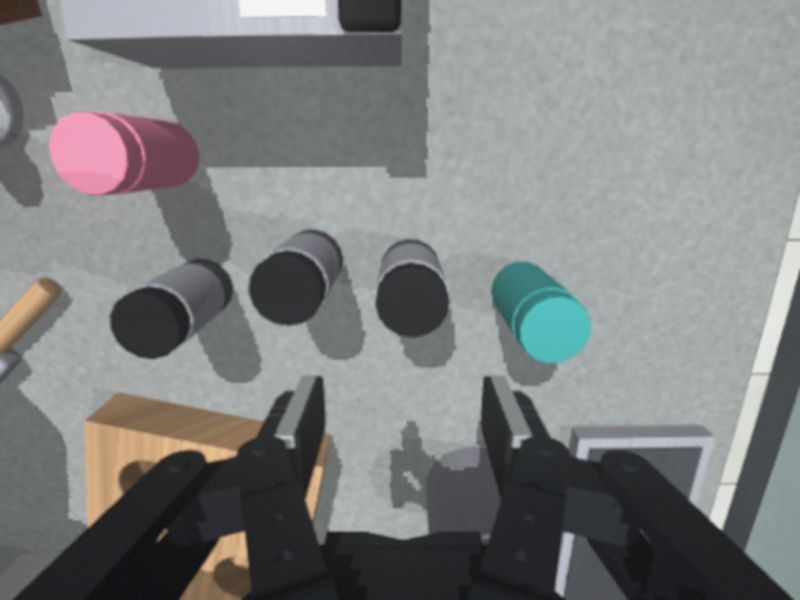

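servo_tool --moves '[[[0.005,0.02,0.001],0],[[0,0.04,0],0],[[0,0,0],0],[[0,0,0],0]]'

```text
clock: 29.62
position: [692.9, -30.0, 135.4]
orientation: [-1.57, 0.004, 0.003]
wrist_force: [-0.7, -0.4, 1.0]
finger_gap: 55.5
```

```bash
python3 - <<'E'
from tubes import *
st(); p=snap("wrist"); save(p,"w22");st()
E
```

```text
t 29.62 pos [692.9 -30.  135.4] rv [-1.57   0.004  0.003] F [-0.7 -0.4  1. ] gap 55.5
t 29.67 pos [694.5 -30.3 138. ] rv [-1.571e+00  1.000e-03  0.000e+00] F [ 0.1 -0.3  0.5] gap 55.5
```

View pics/w22.png

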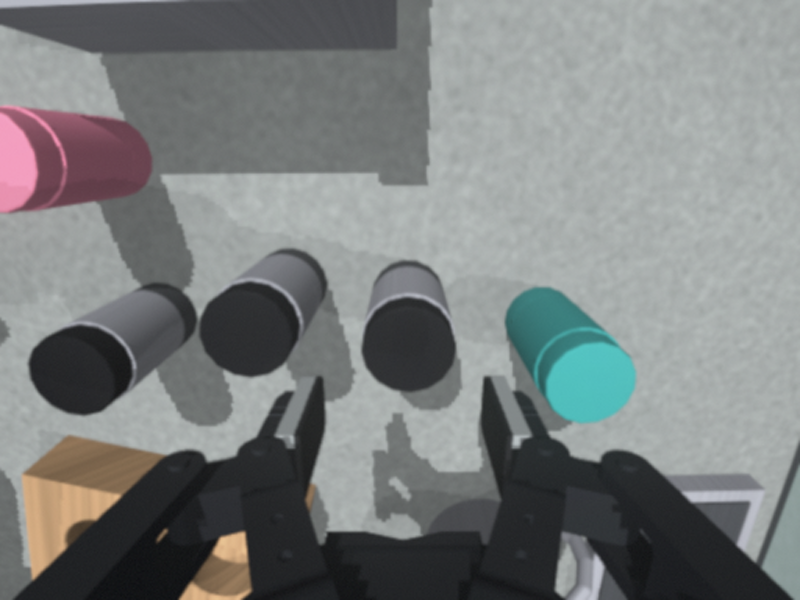

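servo_tool --moves '[[[0.001,0.03,0],0],[[0,0.03,0],0],[[0,0.02,0],0],[[0,0.007,0],0],[[0,0,0],0],[[0,0,0],0]]'

```text
clock: 30.17
position: [697.6, -30.4, 52.8]
orientation: [-1.571, -0.002, -0.002]
wrist_force: [-0.1, 0.0, 0.6]
finger_gap: 55.5
```

servo_tool --moves '[[[0,0,0],0],[[0,0,0],0],[[0,0,0],0],[[0,0,0],0],[[0,0,0],0],[[0,0,0],0]]' --claw 0

```text
clock: 30.67
position: [697.8, -30.4, 53.4]
orientation: [-1.572, -0.003, -0.003]
wrist_force: [-2.5, -0.5, 7.1]
finger_gap: 45.2
```

servo_tool --moves '[[[0,-0.01,0],0],[[0,-0.03,0],0],[[0,-0.04,0],0],[[0,-0.04,0],0],[[-0.02,0,-0.03],0],[[-0.02,0,-0.04],0],[[-0.02,0,-0.04],0],[[-0.02,0,-0.04],0]]'

```text
clock: 31.33
position: [620.1, -173.0, 172.2]
orientation: [-1.572, -0.003, -0.001]
wrist_force: [-0.1, -0.9, -1.6]
finger_gap: 45.5
```

servo_tool --moves '[[[-0.02,0,-0.04],0],[[-0.02,0,-0.04],0],[[-0.02,0,-0.035],0],[[-0.014,-0.004,-0.02],0],[[0,0,0],0],[[0,0,0],0],[[0,0,0],0],[[0,0,0],0]]'

```text
clock: 32.0
position: [549.9, -300.4, 174.6]
orientation: [-1.571, -0.002, 0.0]
wrist_force: [-0.7, -0.3, -1.9]
finger_gap: 45.7
```

```bash
python3 - <<'E'
from h import *
st(); p=snap("wrist"); save(p,"w23"); save(p,"w23z",(180,150,340,350),3);st()
E
```

```text
t 32.00 pos [ 549.9 -300.4  174.6] rv [-1.571 -0.002  0.   ] F [-0.7 -0.3 -1.9] gap 45.7
t 32.05 pos [ 549.9 -300.2  174.4] rv [-1.571e+00 -2.000e-03  1.000e-03] F [-0.  -0.5 -1.5] gap 45.1
```

View pics/w23.png

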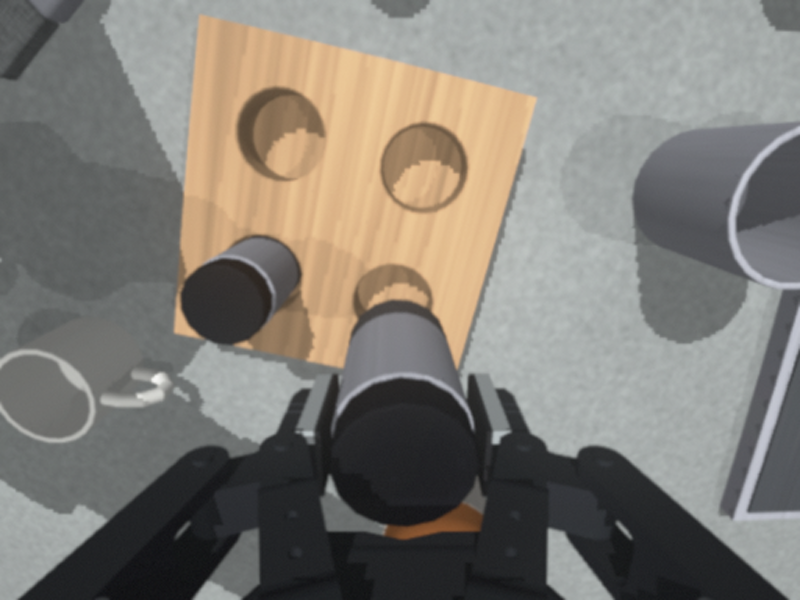

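View pics/w23z.png

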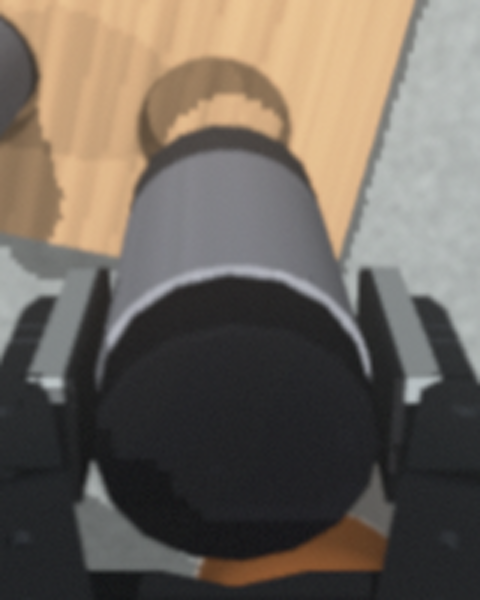

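```bash
python3 - <<'E'
from t import *
k=1.5625; P=lambda c,r:((180+c/3)*k,(150+r/3)*k)
tl("bore N",*P(215,58),zt-45);tl("bore L",*P(139,122),zt-45);tl("bore R",*P(291,122),zt-45)
for fy in (51.7,53.4):
  tl("foot N",*P(224,125),fy);tl("foot L",*P(135,190),fy);tl("foot R",*P(312,190),fy)
from rack import *
fit(p,{0:(281,134),1:(424,168)},{0:(201,15),1:(536,98),3:(174,333)})
E
```

```text
t 32.10 pos [ 549.8 -300.2  174.2] rv [-1.571e+00 -2.000e-03  1.000e-03] F [ 0.3  0.7 -1.9] gap 45.4
bore N [ 543.7 -283.6   45. ] [ -6.2 129.4  16.6]
bore L [ 518.3 -305.5   45. ] [-31.7 129.4  -5.3]
bore R [ 568.9 -305.5   45. ] [ 19.  129.4  -5.3]
foot N [ 547.4 -281.1  122.7] [-2.5 51.7 19.1]
foot L [ 525.6 -297.8  122.7] [-24.3  51.7   2.4]
foot R [ 568.9 -297.8  122.7] [19.  51.7  2.4]
foot N [ 547.4 -281.6  121. ] [-2.5 53.4 18.6]
foot L [ 525.4 -298.5  121. ] [-24.5  53.4   1.7]
foot R [ 569.  -298.5  121. ] [19.1 53.4  1.7]
fit [ 5.1148e+02 -2.5838e+02 -2.2000e-01] res [-0.2 -0.8  0.4 -0.7 -0.9  0.8  0.8  0.5 -0.1  0.2]
[[ 479.5 -207.5]
 [ 562.3 -226.4]
 [ 543.5 -309.2]
 [ 460.6 -290.4]]
```

servo_tool --moves '[[[-0.0035,0.03,-0.0045],0],[[0,0.03,0],0],[[0,0,0],0],[[0,0,0],0],[[0,0,0],0],[[0,0,0],0]]'

```text
clock: 32.6
position: [546.8, -306.2, 116.5]
orientation: [-1.573, -0.002, -0.001]
wrist_force: [-0.2, 0.5, -1.3]
finger_gap: 45.6
```

```bash
python3 - <<'E'
from h import *
st(); p=snap("wrist"); save(p,"w24z",(180,150,340,350),3);st()
E
```

```text
t 32.60 pos [ 546.8 -306.2  116.5] rv [-1.573e+00 -2.000e-03 -1.000e-03] F [-0.2  0.5 -1.3] gap 45.6
t 32.65 pos [ 546.8 -306.4  116.4] rv [-1.573 -0.002 -0.002] F [-1.   0.9 -0.3] gap 45.7
```

View pics/w24z.png

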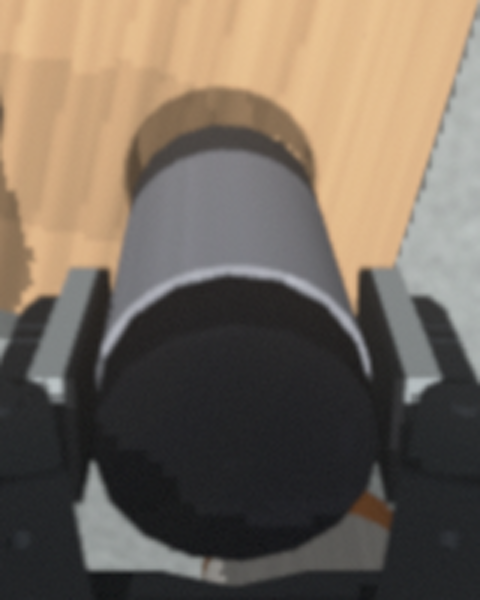

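```bash
python3 - <<'E'
from t import *
k=1.5625; P=lambda c,r:((180+c/3)*k,(150+r/3)*k)
tl("bore N",*P(220,87),zt-45);tl("bore L",*P(125,165),zt-45);tl("bore R",*P(315,165),zt-45)
for fy in (53.4,):
  tl("foot N",*P(224,125),fy);tl("foot L",*P(135,190),fy);tl("foot R",*P(312,190),fy)
E
```

```text
t 32.70 pos [ 546.6 -306.3  116.1] rv [-1.573 -0.002 -0.002] F [-0.2  0.1 -1.7] gap 45.3
bore N [ 543.3 -283.5   45. ] [-3.7 71.3 23. ]
bore L [ 517.8 -305.1   45. ] [-29.1  71.3   1.5]
bore R [ 568.5 -305.1   45. ] [21.5 71.5  1.4]
foot N [ 544.4 -287.9   63. ] [-2.5 53.4 18.6]
foot L [ 522.4 -304.8   63. ] [-24.5  53.3   1.7]
foot R [ 566.1 -304.8   63. ] [19.2 53.4  1.7]
```

servo_tool --moves '[[[-0.001,0.005,0.0018],0],[[0,0.005,0],0],[[0,0.005,0],0],[[0,0.005,0],0],[[0,0,0],0],[[0,0,0],0]]'

```text
clock: 33.2
position: [544.4, -303.8, 93.4]
orientation: [-1.57, 0.0, 0.0]
wrist_force: [0.4, -0.6, -1.4]
finger_gap: 45.4
```

servo_tool --moves '[[[0,0.006,0],0],[[0,0.006,0],0],[[0,0.006,0],0],[[0,0.003,0],0],[[0,0,0],0],[[0,0,0],0]]'

```text
clock: 33.7
position: [544.5, -303.9, 72.7]
orientation: [-1.57, 0.0, 0.0]
wrist_force: [-0.1, 0.8, -3.4]
finger_gap: 45.0
```

servo_tool --moves '[[[0,0.002,0],0],[[0,0.002,0],0],[[0,0.001,0],0],[[0,0,0],0],[[0,0,0],0]]'

```text
clock: 34.12
position: [544.7, -304.2, 68.5]
orientation: [-1.571, -0.0, -0.0]
wrist_force: [-1.4, 0.4, 2.6]
finger_gap: 45.4
```

servo_tool --moves '[[[0,0,0],0],[[0,0,0],0],[[0,0,0],0],[[0,0,0],0],[[0,0,0],0]]' --claw 0.75

```text
clock: 34.53
position: [544.7, -304.0, 68.0]
orientation: [-1.571, -0.0, -0.0]
wrist_force: [1.0, -0.5, -0.3]
finger_gap: 63.9
```

servo_tool --moves '[[[0,-0.02,0],0],[[0,-0.04,0],0],[[0,-0.04,0],0],[[0,-0.03,0.02],0],[[0,0,0.04],0],[[0,0,0.04],0],[[0,0,0.04],0],[[0,0,0.04],0]]'

```text
clock: 35.2
position: [544.5, -122.5, 198.3]
orientation: [-1.571, -0.0, -0.001]
wrist_force: [-0.1, 0.0, 0.3]
finger_gap: 64.0
```

servo_tool --moves '[[[-0.005,0,0.04],0],[[-0.005,0,0.03],0],[[0,0,0],0],[[0,0,0],0],[[0,0,0],0],[[0,0,0],0]]'

```text
clock: 35.7
position: [534.8, -54.9, 198.0]
orientation: [-1.571, 0.001, -0.001]
wrist_force: [0.8, -0.6, 0.7]
finger_gap: 64.2
```

```bash
python3 - <<'E'
from tubes import *
st(); p=snap("wrist"); save(p,"w25"); caps(p,None);st();p=snap("side"); save(p,"s25",(250,150,400,330))
E
```

```text
t 35.70 pos [534.8 -54.9 198. ] rv [-1.571e+00  1.000e-03 -1.000e-03] F [ 0.8 -0.6  0.7] gap 64.2
[ 326  136   50   48 1809] [350.3 159.6] [617.2 -24.1]
[ 232  160   46   47 1630] [254.4 183.2] [531.5 -46.1]
[    5   244   507   140 30657] [257.7 339.6] [ 534.4 -230. ]
t 35.75 pos [534.8 -55.1 197.9] rv [-1.571e+00  1.000e-03 -1.000e-03] F [ 0.4 -0.5  0.1] gap 63.9
```

View pics/w25.png

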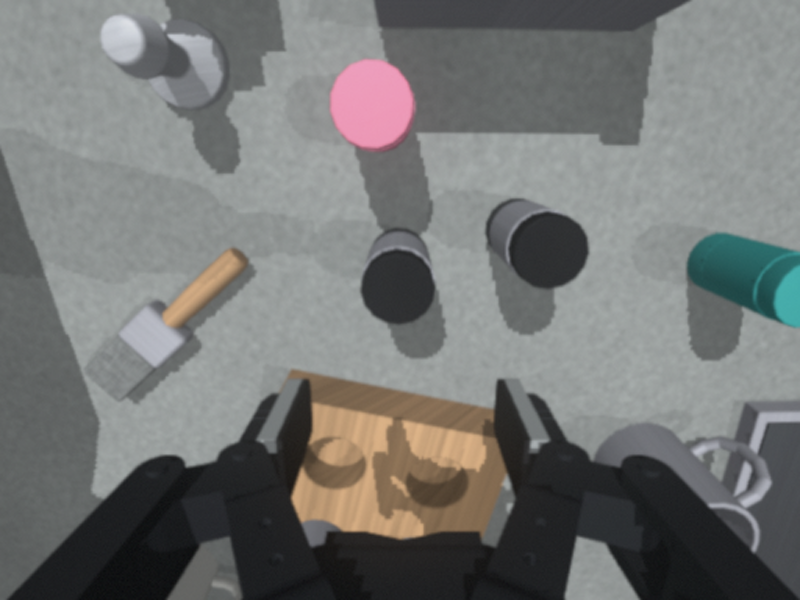

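View pics/s25.png

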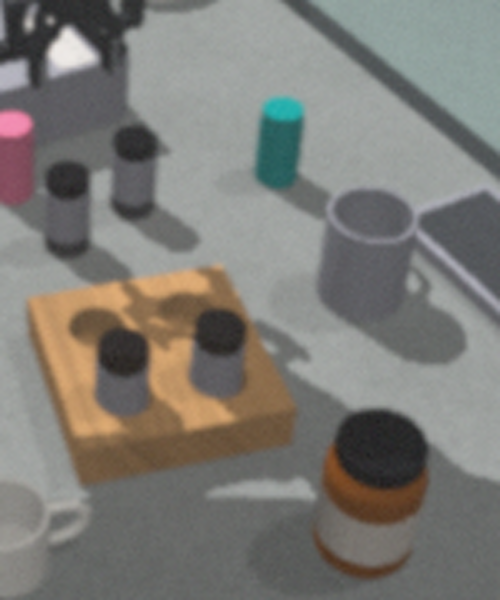

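servo_tool --moves '[[[-0.002,0.03,0.006],0],[[0,0.04,0],0],[[0,0.04,0],0],[[0,0.03,0],0],[[0,0.007,0],0],[[0,0,0],0],[[0,0,0],0]]'

```text
clock: 36.38
position: [533.3, -48.7, 52.4]
orientation: [-1.571, -0.0, -0.001]
wrist_force: [0.1, 0.1, 0.5]
finger_gap: 63.9
```

servo_tool --moves '[[[0,0,0],0],[[0,0,0],0],[[0,0,0],0],[[0,0,0],0],[[0,0,0],0],[[0,0,0],0]]' --claw 0

```text
clock: 36.88
position: [534.2, -48.7, 53.8]
orientation: [-1.572, -0.003, -0.003]
wrist_force: [-3.0, -0.2, 6.4]
finger_gap: 45.3
```

servo_tool --moves '[[[0,-0.01,0],0],[[0,-0.03,0],0],[[0,-0.04,0],0],[[0,-0.04,0],0],[[-0.01,0,-0.03],0],[[-0.02,0,-0.04],0],[[-0.015,0,-0.04],0],[[-0.005,0,-0.04],0]]'

```text
clock: 37.55
position: [483.4, -195.5, 173.4]
orientation: [-1.572, -0.002, -0.001]
wrist_force: [0.4, -0.7, -1.3]
finger_gap: 45.3
```

servo_tool --moves '[[[0,0,-0.006],0],[[0,0,0],0],[[0,0,0],0],[[0,0,0],0],[[0,0,0],0]]'

```text
clock: 37.97
position: [484.8, -199.2, 171.5]
orientation: [-1.571, -0.002, 0.001]
wrist_force: [0.1, -0.1, -1.6]
finger_gap: 45.2
```

```bash
python3 - <<'E'
from h import *
st(); p=snap("wrist"); save(p,"w26z",(180,120,340,350),2.6);st()
E
```

```text
t 37.97 pos [ 484.8 -199.2  171.5] rv [-1.571e+00 -2.000e-03  1.000e-03] F [ 0.1 -0.1 -1.6] gap 45.2
t 38.02 pos [ 484.8 -199.1  171.4] rv [-1.571e+00 -2.000e-03  1.000e-03] F [-0.4  0.1 -1.1] gap 44.7
```

View pics/w26z.png

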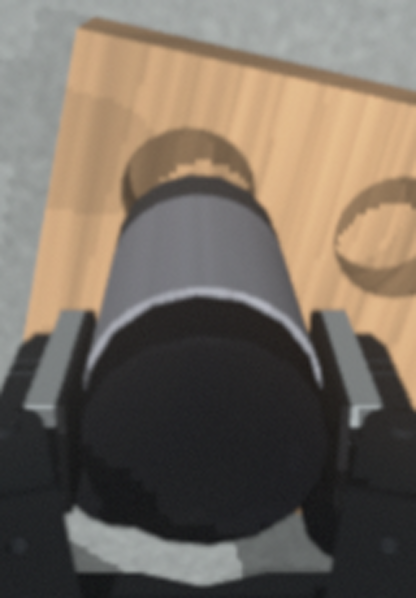

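```bash
python3 - <<'E'
from t import *
k=1.5625; P=lambda c,r:((180+c/2.6)*k,(120+r/2.6)*k)
tl("bore N",*P(189,128),zt-45);tl("bore L",*P(122,182),zt-45);tl("bore R",*P(256,182),zt-45)
for fy in (53.4,):
  tl("foot N",*P(195,176),fy);tl("foot L",*P(118,235),fy);tl("foot R",*P(271,235),fy)
E
```

```text
t 38.07 pos [ 484.7 -199.2  171.2] rv [-1.571e+00 -2.000e-03  1.000e-03] F [-0.3 -0.  -2.3] gap 45.4
bore N [ 479.6 -181.7   45. ] [ -5.1 126.4  17.4]
bore L [ 454.1 -202.8   45. ] [-30.7 126.3  -3.6]
bore R [ 505.  -202.7   45. ] [ 20.2 126.4  -3.6]
foot N [ 482.5 -177.6  118. ] [-2.2 53.4 21.6]
foot L [ 460.6 -195.1  118. ] [-24.1  53.4   4.1]
foot R [ 504.  -195.1  118. ] [19.2 53.4  4.1]
```

servo_tool --moves '[[[-0.003,0.03,-0.0065],0],[[0,0.027,0],0],[[0,0,0],0],[[0,0,0],0],[[0,0,0],0],[[0,0,0],0]]'

```text
clock: 38.57
position: [482.4, -207.1, 116.1]
orientation: [-1.572, -0.002, -0.001]
wrist_force: [0.2, 0.2, -1.6]
finger_gap: 45.1
```

```bash
python3 - <<'E'
from h import *
st(); p=snap("wrist"); save(p,"w27z",(180,120,340,350),2.6);st()
E
```

```text
t 38.57 pos [ 482.4 -207.1  116.1] rv [-1.572e+00 -2.000e-03 -1.000e-03] F [ 0.2  0.2 -1.6] gap 45.1
t 38.62 pos [ 482.4 -207.2  116. ] rv [-1.572 -0.002 -0.002] F [-0.4  0.1 -1.6] gap 44.9
```

View pics/w27z.png

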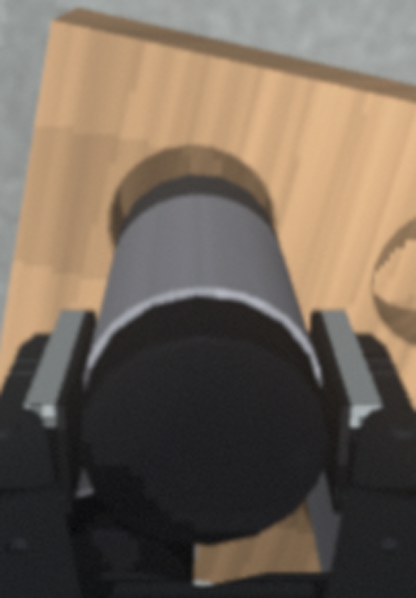

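```bash
python3 - <<'E'
from t import *
k=1.5625; P=lambda c,r:((180+c/2.6)*k,(120+r/2.6)*k)
tl("bore N",*P(191,146),zt-45);tl("bore L",*P(110,205),zt-45);tl("bore R",*P(273,205),zt-45)
for fy in (53.4,):
  tl("foot N",*P(195,176),fy);tl("foot L",*P(118,235),fy);tl("foot R",*P(271,235),fy)
E
```

```text
t 38.67 pos [ 482.3 -207.2  115.7] rv [-1.572e+00 -2.000e-03 -1.000e-03] F [-0.8 -1.2 -2.7] gap 45.1
bore N [ 479.  -181.9   45. ] [-3.6 71.  25.4]
bore L [ 454.2 -200.5   45. ] [-28.4  70.9   6.8]
bore R [ 503.9 -200.5   45. ] [21.3 71.1  6.8]
foot N [ 480.3 -185.7   62.6] [-2.3 53.4 21.6]
foot L [ 458.4 -203.2   62.6] [-24.1  53.3   4.1]
foot R [ 501.8 -203.2   62.6] [19.3 53.4  4.1]
```

servo_tool --moves '[[[-0.001,0.005,0.0013],0],[[0,0.005,0],0],[[0,0.005,0],0],[[0,0.005,0],0],[[0,0,0],0],[[0,0,0],0]]'

```text
clock: 39.17
position: [480.1, -205.3, 93.4]
orientation: [-1.57, 0.001, 0.001]
wrist_force: [0.6, -0.3, -1.5]
finger_gap: 45.2
```

servo_tool --moves '[[[0,0.006,0],0],[[0,0.006,0],0],[[0,0.006,0],0],[[0,0.003,0],0],[[0,0,0],0],[[0,0,0],0]]'

```text
clock: 39.67
position: [480.3, -205.3, 72.8]
orientation: [-1.57, 0.0, 0.0]
wrist_force: [0.3, -0.6, -2.5]
finger_gap: 45.4
```

servo_tool --moves '[[[0,0.002,0],0],[[0,0.002,0],0],[[0,0,0],0],[[0,0,0],0],[[0,0,0],0]]'

```text
clock: 40.08
position: [480.5, -205.5, 69.1]
orientation: [-1.571, -0.0, -0.0]
wrist_force: [0.4, -0.1, -1.8]
finger_gap: 45.2
```

servo_tool --moves '[[[0,0.001,0],0],[[0,0,0],0],[[0,0,0],0]]'

```text
clock: 40.33
position: [480.6, -205.9, 69.0]
orientation: [-1.572, -0.0, -0.001]
wrist_force: [-3.5, -0.3, 7.2]
finger_gap: 45.2
```

servo_tool --moves '[[[0,0,0],0],[[0,0,0],0],[[0,0,0],0],[[0,0,0],0],[[0,0,0],0]]' --claw 0.75

```text
clock: 40.75
position: [480.4, -205.4, 67.9]
orientation: [-1.571, 0.0, -0.0]
wrist_force: [-0.7, 1.2, -0.2]
finger_gap: 64.4
```

servo_tool --moves '[[[0,-0.02,0],0],[[0,-0.04,0],0],[[0,-0.04,0],0],[[0.02,-0.03,0.02],0],[[0.03,0,0.04],0],[[0.04,0,0.04],0],[[0.03,0,0.04],0],[[0.02,0,0.03],0]]'

```text
clock: 41.42
position: [601.3, -57.4, 198.0]
orientation: [-1.571, -0.001, -0.001]
wrist_force: [-0.3, -0.7, 0.3]
finger_gap: 64.1
```

servo_tool --moves '[[[0,0,0],0],[[0,0,0],0],[[0,0,0],0],[[0,0,0],0]]'

```text
clock: 41.75
position: [599.4, -60.2, 198.0]
orientation: [-1.571, 0.001, -0.001]
wrist_force: [0.4, -1.1, 1.0]
finger_gap: 64.0
```

```bash
python3 - <<'E'
from tubes import *
st(); p=snap("wrist"); save(p,"w28"); caps(p,None);st();p=snap("side"); save(p,"s28",(250,150,400,330))
E
```

```text
t 41.75 pos [599.4 -60.2 198. ] rv [-1.571e+00  1.000e-03 -1.000e-03] F [ 0.4 -1.1  1. ] gap 64.0
[ 258  130   47   49 1757] [280.6 154.1] [619.3 -24.7]
[    5   244   506   140 31398] [255.3 340.3] [ 596.2 -236.4]
t 41.80 pos [599.4 -60.4 198.1] rv [-1.571e+00  1.000e-03 -1.000e-03] F [-1.4  1.   1.3] gap 64.4
```

View pics/w28.png

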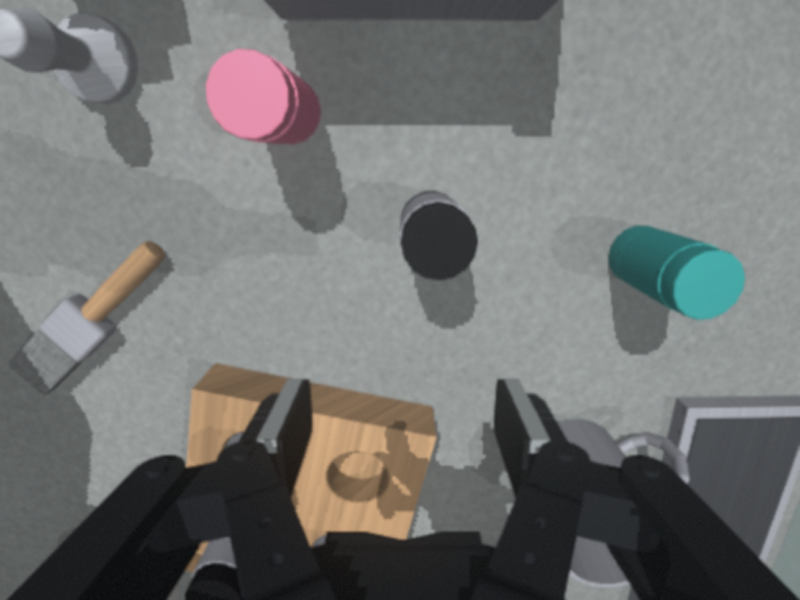

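View pics/s28.png

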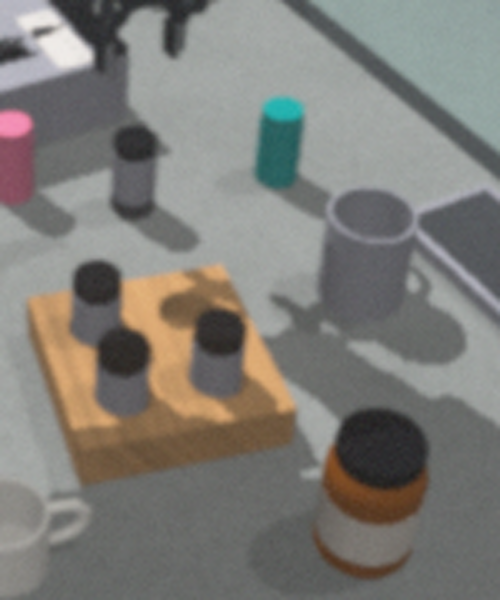

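servo_tool --moves '[[[0.01,0,0.017],0],[[0.0105,0.02,0.017],0],[[0,0.03,0],0],[[0,0.04,0],0],[[0,0.04,0],0],[[0,0.016,0],0],[[0,0,0],0],[[0,0,0],0]]'

```text
clock: 42.52
position: [619.7, -26.0, 51.9]
orientation: [-1.571, 0.002, 0.0]
wrist_force: [-0.0, -0.5, 0.9]
finger_gap: 63.9
```

servo_tool --moves '[[[0,0,0],0],[[0,0,0],0],[[0,0,0],0],[[0,0,0],0],[[0,0,0],0],[[0,0,0],0]]' --claw 0

```text
clock: 43.02
position: [621.8, -26.0, 54.9]
orientation: [-1.572, -0.003, -0.003]
wrist_force: [-2.2, -0.9, 8.3]
finger_gap: 45.2
```

servo_tool --moves '[[[0,-0.01,0],0],[[0,-0.03,0],0],[[0,-0.04,0],0],[[0,-0.04,0],0],[[-0.01,0,-0.03],0],[[-0.02,0,-0.04],0],[[-0.015,0,-0.04],0],[[-0.01,0,-0.04],0]]'

```text
clock: 43.68
position: [566.4, -172.7, 173.9]
orientation: [-1.572, -0.002, -0.0]
wrist_force: [1.0, -0.4, -1.6]
finger_gap: 45.1
```

servo_tool --moves '[[[0,0,-0.04],0],[[0,0,-0.008],0],[[0,0,0],0],[[0,0,0],0],[[0,0,0],0],[[0,0,0],0]]'

```text
clock: 44.18
position: [567.4, -218.3, 172.4]
orientation: [-1.571, -0.002, 0.001]
wrist_force: [-0.4, -0.1, -2.1]
finger_gap: 45.2
```

```bash
python3 - <<'E'
from h import *
st(); p=snap("wrist"); save(p,"w29z",(180,120,340,350),2.6);st()
E
```

```text
t 44.18 pos [ 567.4 -218.3  172.4] rv [-1.571e+00 -2.000e-03  1.000e-03] F [-0.4 -0.1 -2.1] gap 45.2
t 44.23 pos [ 567.4 -218.3  172.3] rv [-1.571e+00 -2.000e-03  1.000e-03] F [ 0.6  0.8 -2.3] gap 45.4
```

View pics/w29z.png

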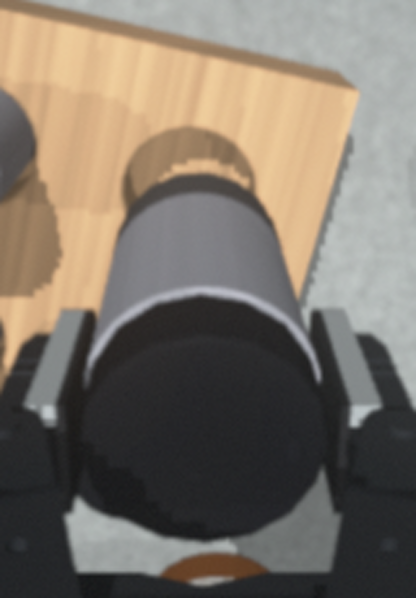

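servo_tool --moves '[[[-0.003,0.03,-0.0065],0],[[0,0.027,0],0],[[0,0,0],0],[[0,0,0],0],[[0,0,0],0],[[0,0,0],0]]'

```text
clock: 44.73
position: [565.2, -226.3, 117.3]
orientation: [-1.572, -0.002, -0.001]
wrist_force: [0.1, 0.3, -2.0]
finger_gap: 45.2
```

```bash
python3 - <<'E'
from h import *
st(); p=snap("wrist"); save(p,"w30z",(180,120,340,350),2.6);st()
E
```

```text
t 44.73 pos [ 565.2 -226.3  117.3] rv [-1.572e+00 -2.000e-03 -1.000e-03] F [ 0.1  0.3 -2. ] gap 45.2
t 44.78 pos [ 565.2 -226.5  117.2] rv [-1.572 -0.002 -0.002] F [-0.1 -0.  -1.6] gap 45.0
```

View pics/w30z.png

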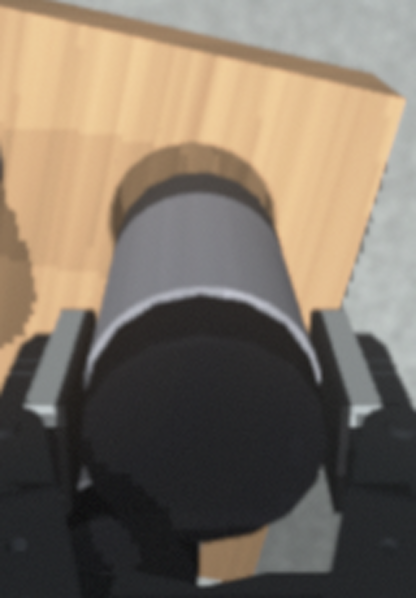

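Same relation as for the previous tube (bore N rim 144, foot N 174); same final correction.

servo_tool --moves '[[[-0.001,0.005,0.0013],0],[[0,0.005,0],0],[[0,0.005,0],0],[[0,0.005,0],0],[[0,0,0],0],[[0,0,0],0]]'

```text
clock: 45.28
position: [562.8, -224.6, 94.4]
orientation: [-1.57, 0.001, 0.001]
wrist_force: [-0.3, -0.1, -1.7]
finger_gap: 45.1
```

servo_tool --moves '[[[0,0.006,0],0],[[0,0.006,0],0],[[0,0.006,0],0],[[0,0.003,0],0],[[0,0,0],0],[[0,0,0],0]]'

```text
clock: 45.78
position: [562.9, -224.7, 73.7]
orientation: [-1.57, 0.0, 0.0]
wrist_force: [-0.5, -0.3, -1.4]
finger_gap: 45.2
```

servo_tool --moves '[[[0,0.002,0],0],[[0,0.002,0],0],[[0,0.001,0],0],[[0,0,0],0],[[0,0,0],0]]'

```text
clock: 46.2
position: [563.4, -225.1, 69.9]
orientation: [-1.572, -0.001, -0.001]
wrist_force: [-2.4, -0.3, 6.2]
finger_gap: 45.0
```

servo_tool --moves '[[[0,0,0],0],[[0,0,0],0],[[0,0,0],0],[[0,0,0],0],[[0,0,0],0]]' --claw 0.75

```text
clock: 46.62
position: [563.1, -224.8, 68.9]
orientation: [-1.571, 0.0, 0.0]
wrist_force: [-0.0, 0.3, -0.3]
finger_gap: 64.0
```

servo_tool --moves '[[[0,-0.02,0],0],[[0,-0.04,0],0],[[0,-0.04,0],0],[[0,-0.04,0.01],0],[[-0.02,-0.03,0.01],0],[[-0.02,0,0],0],[[0,0,0],0],[[0,0,0],0]]'

```text
clock: 47.28
position: [523.1, -204.9, 239.6]
orientation: [-1.572, -0.001, -0.001]
wrist_force: [-0.0, -0.0, 0.0]
finger_gap: 64.0
```

```bash
python3 - <<'E'
from h import *
st(); p=snap("wrist"); save(p,"w31"); p=snap("side"); save(p,"s31"); p=snap("scene"); save(p,"c31",(80,150,420,300))
E
```

```text
t 47.28 pos [ 523.1 -204.9  239.6] rv [-1.572e+00 -1.000e-03 -1.000e-03] F [-0. -0.  0.] gap 64.0
```

View pics/w31.png

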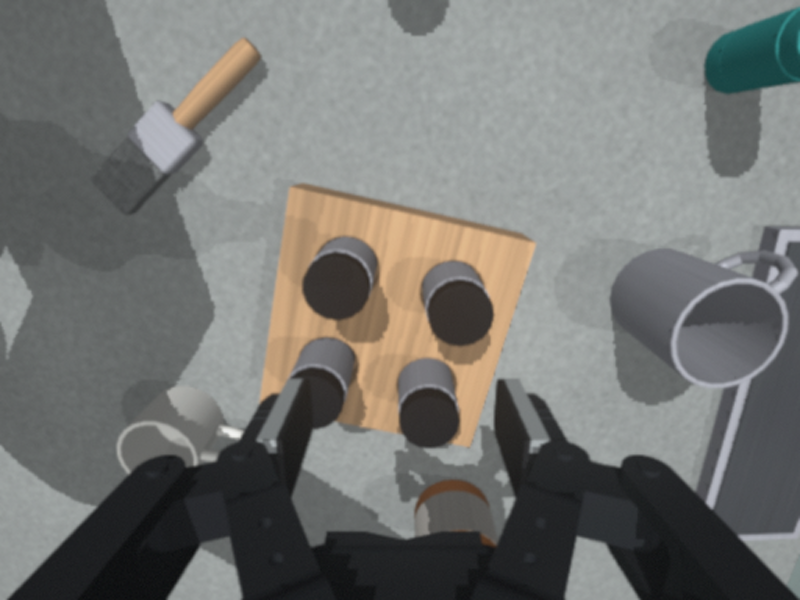

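View pics/s31.png

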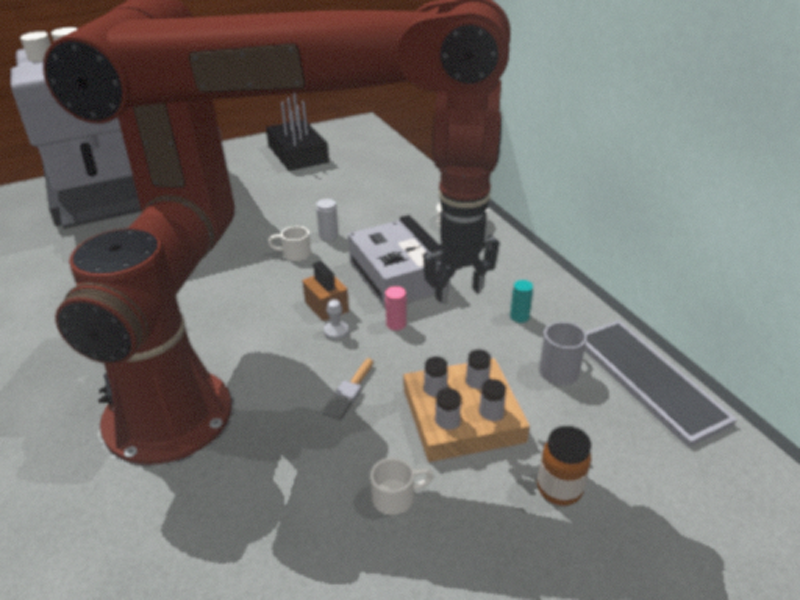

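View pics/c31.png

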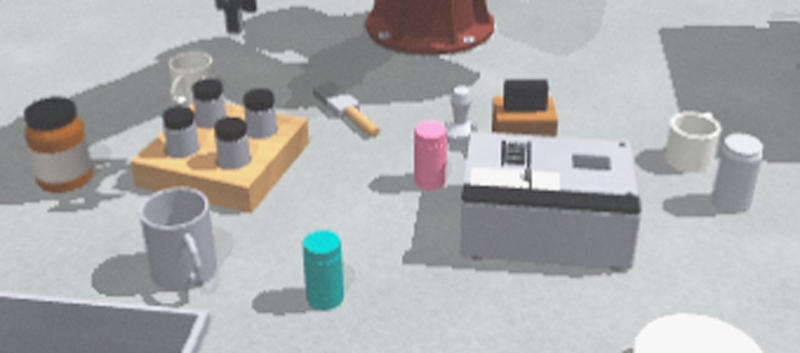

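```bash
python3 - <<'E'
from h import *
st(); print(bot.job_done())
E
```

```text
t 47.43 pos [ 523.2 -204.8  238. ] rv [-1.57e+00  1.00e-03  1.00e-03] F [-0.4 -0.7  1. ] gap 64.3
the job is handed in; nothing more can be done
None
```

The job is done as asked and handed in at about 47 s of the 210 s allowed; no verdict came back.

- **Thumbwheel:** I set it with three fingertip strokes at about 4–7 N. The pointer stands about 2 mm short of the long mark, within the 6 mm allowed. After the gauge was back in its holder it looked unchanged; I did not measure it again after that.
- **Gauge:** The blade went into the burr gap without rubbing. I pressed the shoulders on the deck with about 11–15 N for about 1.3 s, then put the gauge back in its holder. It met the top at the height where it had started, with 9.8 N, and looked home in the pictures.
- **Tubes:** All four steel tubes were present and now stand upright in the rack, one to a bore, seen from all three cameras. I saw none of them knocked aside during the run.
- **Everything else:** I did not touch the pink and turquoise look-alikes or the other things on the counter. In the last pictures they were where they had been.

Two measurements disagreed by a few millimetres. Tube and gap positions changed by 2–5 mm between views, and the cap outlines placed the tubes about 3 mm off in y. I corrected each fit from a close wrist view before lowering, and no insertion jammed.

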